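# Load a block heel into the heel press's feed chute

## Task

Pick up the block heel that fits the feed chute (the 50 mm wide one of the three) and lay it flat on the chute's loading pan with its straight breast edge facing downhill, then push it down the chute from behind, past the two sprung brake rollers, until it rests against the spring-loaded escapement stop. Push gently: driving the stop back 5 mm trips the escapement. Leave it there released, and leave the other two heels and the thread spools where they are.

Things in the scene. Friction and masses are not known exactly. Their poses are not given: they have to be found in the camera images.
- heel_center (a point): Centre (half-way up, mid-length) of the black rubber block heel to be loaded: 53 mm long, 50 wide, 35 high, 75 to 125 g, D-shaped from above. x axis: from the round back (25 mm radius) to the straight breast; z: out of its top. Flanks flat and parallel, 50 mm apart, from 1.5 mm behind this point to 22 mm ahead of it. Stands on the bench, underside at height 0.
- heel_breast (a point): Centre (half-way up) of that heel's straight breast face, 26.5 mm ahead (+x) of its centre; the breast must lead down the chute. Rubber grips steel: the heel does not slide down by itself.
- chute: Steel feed chute of the heel press, sloping 18 degrees. Origin: upper end, centre line, on the floor surface. x runs down the chute along the floor, y across it, z square out of the floor. All x values told for the chute are in this frame. Floor 4 mm thick, from x = 0 to 300 mm.
- chute_pan (a point): On the floor of the chute's loading pan, centre line, x = 50 mm: set the heel's centre over this point (give or take 5 mm). The pan is flat, 110 mm wide, from x = 0 to 75 mm, open at its top end and sides. Axes as the chute's.
- chute_channel (a point): On the floor, centre line, x = 110 mm, where the straight channel begins: 53 mm between side rails 9 mm high and 5 mm thick. Flared lead-ins (mouth about 77 mm wide) run from x = 75 mm to here. Open above until the escapement head. Axes as the chute's.
- chute_stop_nearest (a point): On the floor, centre line, x = 225 mm: the most uphill place for the face of the untouched stop. The escapement head that carries stop and rollers was clamped by hand along a 40 mm slot, so the face really lies anywhere from x = 225 to 265 mm; that is not measured, feel for it. A heel that is home has its round back 53 mm uphill of the stop face.
- chute_rollers_nearest (a point): On the floor, centre line, x = 207 mm: most uphill place of the two sprung brake rollers (14 mm across, one each side, 18 mm uphill of the stop face, 14 to 32 mm above the floor, 4 mm into the heel's path; up to 40 mm farther down, with the stop). Pushing the heel's front in between them takes about 6 N (more if it enters askew); after that their drag is 2 to 3 N, which holds the heel where left.
- chute_strips_nearest (a point): On the floor, centre line, x = 215 mm: most uphill place where the hold-down strips begin (10 mm uphill of the stop face); they cover the heel's top edges 37 mm above the floor, so it can only slide in. The rollers leave no room for fingers beside the heel's front half: push it from behind. Bridge and air cylinder over the stop reach 80 mm above the floor.
- stop (a joint): How far the dark steel escapement stop (upright plate 36 mm wide, 31 high, across the channel) is pushed back down the chute, in m: 0 untouched; spring 2 N per mm on top of the rollers' drag; at 0.005 the escapement trips. Let go, the heel and the stop spring back together a little, to 0.001 to 0.002, and rest.
- heel_wide_center (a point): Centre of a bystander: wide flat black heel, 72 x 68 x 24 mm high, too wide for the chute. Leave alone.
- heel_slim_center (a point): Centre of a bystander: slim tall black heel, 40 x 36 x 55 mm high, too narrow and too tall for this chute. Leave alone.
- spool_a: Bystander: thread spool, 48 mm across, 60 mm high, upright. Origin under its centre.
- spool_b: Bystander: thread spool, 48 mm across, 60 mm high, upright. Origin under its centre.
Things that resemble listed ones, but are neither listed nor needed, are in the scene too. Leave any blue or green look-alike of the part that bears heel_center alone.

How it is judged:
By the outcome, as a careful person would: the job done as asked, in the order asked, and still so for the second after the job is handed in, with the robot touching nothing.
It also fails if it takes over 64 s, if anything falls off the work surface, if the arm or the gripper's body presses on something with over 40 N, if the wrist force passes 120 N, or if a joint passes its speed limit or range.

## Robot

A 6-joint arm with a two-finger parallel gripper is mounted at the origin on the work surface. World frame = base frame: x ahead of the robot, y to its left, z up, the work surface at z = 0. Lengths are in mm, angles in rad, forces in N, time in s.
With the tool pointing down it reaches from about 350 to 875 mm from the base axis. Payload 4.2 kg.
Tool frame: the origin (TCP) lies at the very end of the fingers, on their centre line; the grasp point (between the pads) lies 19 mm behind it (arm.grip_point_offset is the distance from the TCP to the grasp point, in mm); z points along the fingers, y is the direction in which the jaws open and shut (so a half turn about z gives the same grasp; the last joint's range is limited). The gripper opens to 85 mm and grips with 20 to 120 N. Pads are 22 mm wide; open, the fingers measure 114 mm over their backs; the gripper's body (76 mm by 85 mm) begins 54 mm behind the grasp point. The pads swing forward as they close: fully open they stand 13 mm farther back than shut.
Start: joints at [-1.088, 0.385, 0.008, 0, -1.194, -0.259], TCP at [138.728, -609.388, 197.612] pointing down, gripper open.
Joint ranges: [-3.14, 3.14], [-1.21, 2.06], [-1.07, 1.41], [-3.16, 2.05], [-2.99, -0.16], [-3.1, 3.1]. Speed limits (rad/s): [2.79, 2.79, 3.14, 3.14, 3.14, 3.14].

## Interface

Orientations are given as a unit quaternion [x, y, z, w].
In Python, from bench import arm gives the robot as it stands.
- The arm moves only by the tool drive_tool, never from a script. Its argument "steps" is a list of rows, each a list of 5 numbers: the shift along the tool's x, y, z in m, then the turn about the tool's z in degrees, then the finger opening in m, from 0 to 0.0854. A call has 1 to 20 rows; each row shifts and turns the commanded pose from where the row before left it, along the tool's axes as they then stand; what a row does not reach is not made up. A row lasts 1/10 s, in which the tool goes at most 50 mm and 8.59 degrees, less where a joint would pass 70% of its speed; a pose out of reach is approached as far as the arm can. A call is refused whole if a number of a shift passes 0.05 or a number of a turn 8.59, either way. A call with a gripper value outside its range is refused whole. The fingers move at their own pace and stop on an object; the grip force is fixed at half the most. Time passes only in rows, so rows that do not move let the fingers close. It gives the time, the measured TCP pose, the force and the opening at its end, in the units of the state.
- arm.read_state(): the state, without advancing time (a new reading comes with each control period).
- arm.get_image(name): name is "scene" or "side" or "wrist"; returns (picture, depth): 480x640x3 uint8, blue, green, red; 480x640 float32, mm along the optical axis (not along the pixel's ray), 0 where there is no reading.
- arm.camera_params(name): a dict with "K" (3x3 intrinsics, pixels), "dist" ([k1, k2, p1, p2, k3] as OpenCV has them; the pictures are not rectified), "world_to_cam" (4x4, takes a point from world to camera coordinates); the wrist camera has in their place "mount" (4x4, takes a point from camera to tool coordinates, whose origin is the TCP and whose axes are the flange's). Camera axes: x right, y up, looking along -z (the intrinsics and any distortion apply to the point x, -y, -z); pixel columns grow to the right and rows downward; lengths in mm; the calibration is good to about 2 mm. A picture is of the moment at which its call begins: read the wrist's pose just before it. camera_params takes no time and is no camera call.
- arm.job_done(): hands the job in, once; it reports no verdict.
The state is a dict: "clock": time; "joints": joint angles; "joint_vel": joint speeds; "joint_efforts": joint torques, N m; "position": TCP position; "ee_rot": TCP orientation; "contact_force": force on the tool from outside, world axes, zero at the start; "wrist_torque": the same for the moment, N m; "gripper_width": finger opening in mm.
Only numpy, scipy, OpenCV 4.12 (cv2) and the standard library are available. Lean on these libraries where they do the work, as an engineer would, in place of code of your own. Each camera call takes 0.05 s, during which the arm holds its last target.

## Working session

There is one attempt and no reset: what is moved stays moved. The work goes in short steps, Python scripts to look and compute and a tool call to move; the robot and the scene stay as the last step left them, time stands still between calls to the robot, and variables do not carry over. Pictures are saved under pics/ and viewed, and the job is handed in when it is done.

Besides the shell and the picture viewer there is one more tool, called after "Emit:" by a JSON object that holds its "op" and its "data", one argument or row to a line. drive_tool: Moves the arm, as the interface text tells. Its arguments: {"type":"object","properties":{"steps":{"type":"array"}},"required":["steps"]}

```bash
ls; mkdir -p pics; python3 - <<'E'
from bench import arm
import cv2,numpy as np
print(arm.read_state())
for n in ["scene","side","wrist"]:
    im,d=arm.get_image(n); cv2.imwrite(f"pics/{n}0.png",im); np.save(f"pics/{n}0.npy",d); p=arm.camera_params(n); print(n,p)
E
```

```text
pics
{'clock': 0.0, 'joints': array([-1.08837419e+00,  3.85570064e-01,  6.61387928e-03, -5.08914386e-04,
       -1.19396907e+00, -2.58598733e-01]), 'joint_vel': array([ 0.00063823, -0.00090382, -0.0008316 ,  0.00058812, -0.00052542,
        0.00015782]), 'joint_efforts': array([ 5.48974617e-05, -3.92291451e+01,  1.88400739e+01,  4.18587416e+00,
       -4.58436363e-03,  1.03357553e-05]), 'position': array([ 138.59755194, -608.76725394,  196.50734677]), 'ee_rot': array([-1.11584881e-01,  9.93754308e-01,  1.07786690e-03, -1.64977265e-04]), 'contact_force': array([ 0.5650216 ,  0.06042092, -0.21003275]), 'wrist_torque': array([ 0.04399005,  0.0004517 , -0.04387337]), 'gripper_width': 85.0733236381622}
scene {'K': array([[622.87762332,   0.        , 311.23446015],
       [  0.        , 622.87762332, 239.79515806],
       [  0.        ,   0.        ,   1.        ]]), 'dist': array([-0.04782206,  0.        ,  0.        ,  0.        ,  0.        ]), 'world_to_cam': array([[ 4.77544363e-01,  8.78500804e-01, -1.37010874e-02,
        -2.18475451e+02],
       [-6.06715502e-01,  3.41003441e-01,  
[... 719 characters left out ...]
8652214e+03],
       [ 0.00000000e+00,  0.00000000e+00,  0.00000000e+00,
         1.00000000e+00]])}
wrist {'K': array([[430.34610211,   0.        , 320.40406007],
       [  0.        , 430.34610211, 236.16887582],
       [  0.        ,   0.        ,   1.        ]]), 'dist': array([-0.08332389,  0.        ,  0.        ,  0.        ,  0.        ]), 'mount': array([[ 4.65377248e-04,  9.56808154e-01,  2.90719693e-01,
         7.51309129e+01],
       [ 9.99999840e-01, -5.39158800e-04,  1.73687455e-04,
        -3.80061144e-02],
       [ 3.22929654e-04,  2.90719565e-01, -9.56808251e-01,
        -1.76641004e+02],
       [ 0.00000000e+00,  0.00000000e+00,  0.00000000e+00,
         1.00000000e+00]])}
```

View pics/scene0.png

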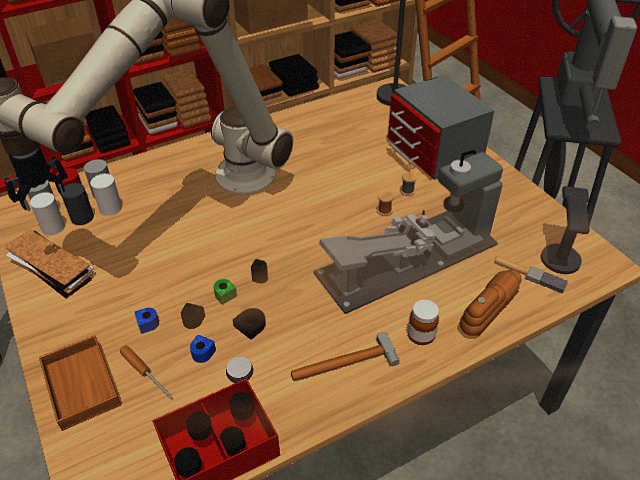

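View pics/side0.png

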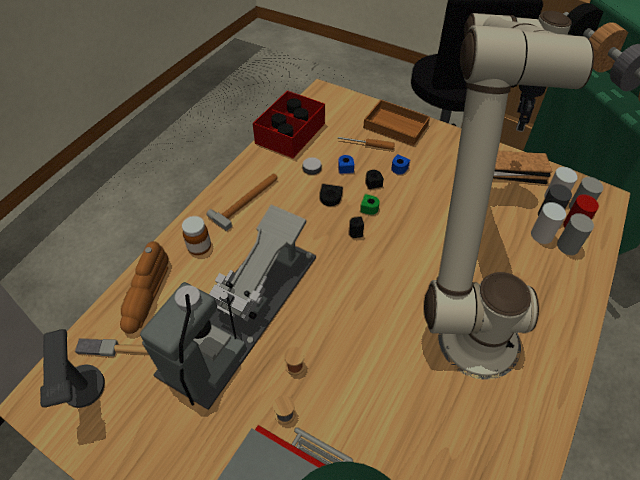

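View pics/wrist0.png

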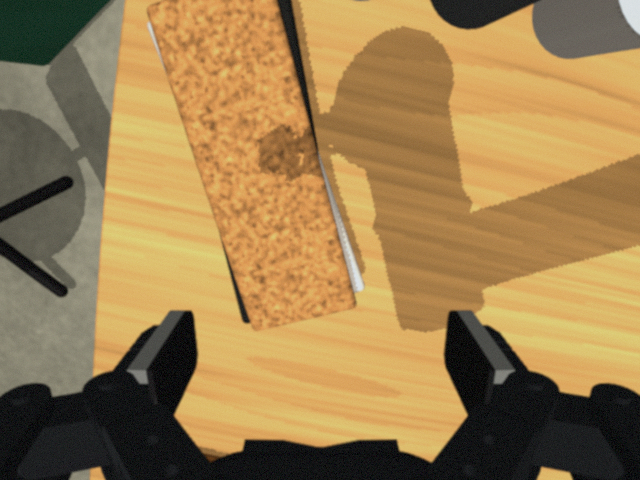

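```bash
cat > h.py <<'E'
import numpy as np,cv2
from scipy.spatial.transform import Rotation as R
from bench import arm
def cloud(name,d,pose=None):
    p=arm.camera_params(name);K=p["K"]
    v,u=np.mgrid[0:480,0:640]
    pts=cv2.undistortPoints(np.stack([u.ravel(),v.ravel()],1).astype(np.float64)[:,None],K,p["dist"])[:,0]
    z=d.ravel().astype(float)
    c=np.stack([pts[:,0]*z,-pts[:,1]*z,-z],1)
    if name=="wrist":
        c=c@p["mount"][:3,:3].T+p["mount"][:3,3]
        Rm=R.from_quat(pose[1]).as_matrix(); w=c@Rm.T+pose[0]
    else:
        M=p["world_to_cam"]; w=(c-M[:3,3])@M[:3,:3]
    w[z==0]=np.nan
    return w.reshape(480,640,3)
E
python3 - <<'E'
from h import *
for n,boxes in [("scene",[(170,290,215,335),(225,300,275,345),(245,250,275,290)]),("side",[(315,180,345,210),(362,165,387,192),(345,210,368,242)])]:
    im=cv2.imread(f"pics/{n}0.png");d=np.load(f"pics/{n}0.npy");w=cloud(n,d)
    for b in boxes:
        s=w[b[1]:b[3],b[0]:b[2]].reshape(-1,3); g=im[b[1]:b[3],b[0]:b[2]].reshape(-1,3).max(1)
        bench=s[(np.abs(s[:,2])<8)]
        o=s[(s[:,2]>12)&(g<110)]
        t=o[o[:,2]>np.percentile(o[:,2],95)-4]
        print(n,b,len(o),"top z",np.percentile(o[:,2],[50,90,98]).round(1),"top mean",t.mean(0).round(1),"ext",np.ptp(t,0).round(1), "bench",np.nanmedian(bench[:,2]).round(1))
im=cv2.imread("pics/scene0.png");cv2.imwrite("pics/s_crop1.png",cv2.resize(im[220:360,130:290],None,fx=5,fy=4.2,interpolation=cv2.INTER_CUBIC)[:600,:800])
cv2.imwrite("pics/s_crop2.png",cv2.resize(im[190:320,310:500],None,fx=4.2,fy=4.2,interpolation=cv2.INTER_CUBIC)[:600,:800])
E
```

```text
scene (170, 290, 215, 335) 416 top z [34.2 38.6 41.4] top mean [ 494.1 -372.4   38.2] ext [58.7 59.  13.5] bench 0.7
scene (225, 300, 275, 345) 617 top z [24.2 28.  30.3] top mean [ 585.2 -246.2   27. ] ext [75.8 76.3  8.1] bench 1.0
scene (245, 250, 275, 290) 301 top z [48.7 58.4 61. ] top mean [ 449.7 -153.9   57.8] ext [45.7 41.4 10.6] bench 0.9
side (315, 180, 345, 210) 372 top z [26.2 29.8 31.6] top mean [ 580.8 -241.9   29. ] ext [73.  70.7  8.9] bench 2.0
side (362, 165, 387, 192) 258 top z [34.6 38.6 40.4] top mean [ 491.  -367.5   37.8] ext [57.2 61.4  5.5] bench 1.2
side (345, 210, 368, 242) 264 top z [51.2 59.6 62. ] top mean [ 444.  -153.3   59.4] ext [42.4 41.   6.3] bench 2.7
```

View pics/s_crop1.png

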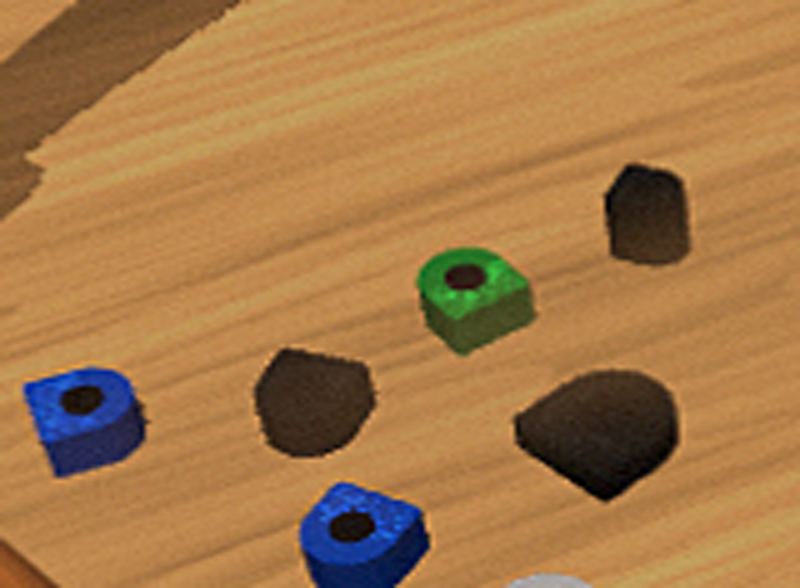

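View pics/s_crop2.png

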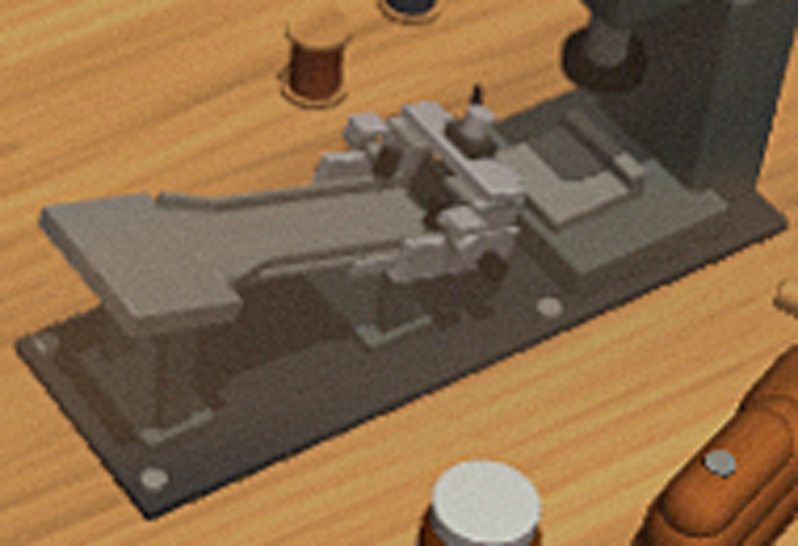

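```bash
python3 - <<'E'
from h import *
im=cv2.imread("pics/side0.png");cv2.imwrite("pics/side_crop.png",cv2.resize(im[195:345,190:330],None,fx=4,fy=4,interpolation=cv2.INTER_CUBIC))
d=np.load("pics/scene0.npy");w=cloud("scene",d)
poly=np.array([(322,242),(342,263),(364,259),(372,249),(400,244),(396,236),(370,240),(348,239)],np.int32)
m=np.zeros((480,640),np.uint8);cv2.fillPoly(m,[poly],1)
p=w[m>0];c=np.median(p,0)
for k in range(5):
    A=np.c_[p[:,:2],np.ones(len(p))];s=np.linalg.lstsq(A,p[:,2],rcond=None)[0];r=p[:,2]-A@s;p=p[np.abs(r)<max(2,2*r.std())]
n=np.array([-s[0],-s[1],1]);n/=np.linalg.norm(n);print("scene n",n,"tilt",np.degrees(np.arccos(n[2])),"dir",np.degrees(np.arctan2(n[1],n[0])),s,len(p),r.std())
for u,v in [(320,241),(341,266),(367,261),(347,236),(420,240),(405,233)]:
    print((u,v),w[v-1:v+2,u-1:u+2].reshape(-1,3)[4].round(1))
E
```

```text
** On entry to DLASCL parameter number  4 had an illegal value
 ** On entry to DLASCL parameter number  4 had an illegal valueTraceback (most recent call last):
  File "<stdin>", line 8, in <module>
    x, resids, rank, s = _umath_linalg.lstsq(a, b, rcond,
                         ~~~~~~~~~~~~~~~~~~~^^^^^^^^^^^^^
                                             signature=signature)
                                             ^^^^^^^^^^^^^^^^^^^^
    raise LinAlgError("SVD did not converge in Linear Least Squares")
numpy.linalg.LinAlgError: SVD did not converge in Linear Least Squares
```

View pics/side_crop.png

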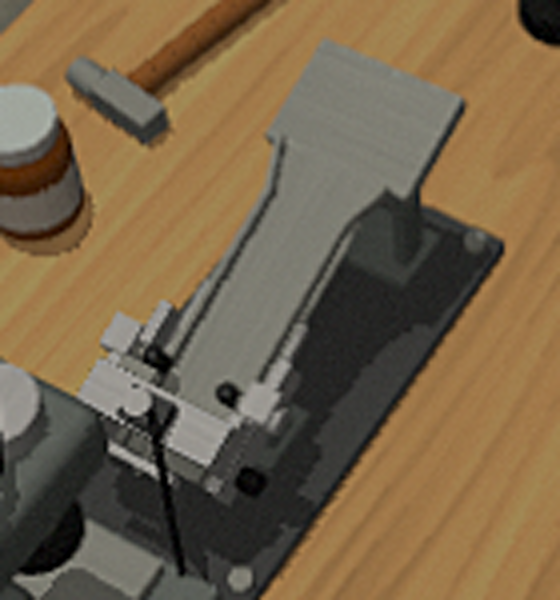

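```bash
cat > fit.py <<'E'
from h import *
def plane(p):
    p=p[~np.isnan(p).any(1)]
    for k in range(6):
        A=np.c_[p[:,:2],np.ones(len(p))];s=np.linalg.lstsq(A,p[:,2],rcond=None)[0];r=p[:,2]-A@s;p=p[np.abs(r)<max(1.5,2*r.std())]
    n=np.array([-s[0],-s[1],1]);n/=np.linalg.norm(n)
    return s,n,len(p),r.std()
E
python3 - <<'E'
from fit import *
P={"scene":[(322,242),(342,263),(364,259),(372,249),(400,244),(396,236),(370,240),(348,239)],
"side":[(271,207),(260,228),(262,232),(284,241),(303,222)]}
C={"scene":[(320,241),(341,266),(367,261),(347,236)],"side":[(271,206),(257,229),(291,243),(305,220)]}
for n in P:
    d=np.load(f"pics/{n}0.npy");w=cloud(n,d)
    m=np.zeros((480,640),np.uint8);cv2.fillPoly(m,[np.array(P[n],np.int32)],1)
    s,nn,k,sd=plane(w[m>0]);print(n,nn.round(3),"tilt",np.degrees(np.arccos(nn[2])),"dir",np.degrees(np.arctan2(nn[1],nn[0])),s,k,sd)
    p=arm.camera_params(n);M=p["world_to_cam"];o=-M[:3,:3].T@M[:3,3]
    for u,v in C[n]:
        q=cv2.undistortPoints(np.array([[[u,v]]],float),p["K"],p["dist"])[0,0];r=M[:3,:3].T@np.array([q[0],-q[1],-1])
        t=(s[2]+s[0]*o[0]+s[1]*o[1]-o[2])/(r[2]-s[0]*r[0]-s[1]*r[1]);print((u,v),(o+t*r).round(1))
E
```

```text
scene [-0.013  0.308  0.951] tilt 17.952263172548832 dir 92.46723654805146 [ 1.39475318e-02 -3.23698474e-01  1.45638401e+02] 983 1.6992383638733233
(320, 241) [540.  -16.8 158.6]
(341, 266) [643.4 -15.1 159.5]
(367, 261) [639.8  64.2 133.8]
(347, 236) [533.5  68.7 130.8]
side [-0.002  0.294  0.956] tilt 17.08006540923484 dir 90.30956412441645 [ 1.66008757e-03 -3.07254873e-01  1.53193879e+02] 750 1.9362829145466467
(271, 206) [635.7  -6.8 156.3]
(257, 229) [634.8  65.1 134.2]
(291, 243) [530.8  60.6 135.5]
(305, 220) [530.1  -9.6 157. ]
```

Emit:
{"op": "drive_tool", "data": {
  "steps": [
    [-0.04,0.0154,0,0,0.0854],
    [-0.04,0.0154,0,0,0.0854],
    [-0.04,0.0154,0,0,0.0854],
    [-0.04,0.0154,0,0,0.0854],
    [-0.04,0.0154,0,0,0.0854],
    [-0.04,0.0154,0,0,0.0854],
    [-0.04,0.0154,0,0,0.0854],
    [-0.04,0.0154,0,0,0.0854],
    [-0.04,0.0154,0,0,0.0854],
    [-0.04,0.0154,0,0,0.0854],
    [0,0,0,0,0.0854],
    [0,0,0,0,0.0854]
  ]
}}

```text
clock: 1.35
position: [495.0, -369.5, 196.9]
ee_rot: [-0.113, 0.994, 0.0, -0.001]
contact_force: [0.3, -0.2, -0.7]
gripper_width: 85.4
```

```bash
cat > look.py <<'E'
import sys
from h import *
def look(tag):
    s=arm.read_state();im,d=arm.get_image("wrist")
    cv2.imwrite(f"pics/{tag}.png",im);np.savez(f"pics/{tag}.npz",d=d,p=s["position"],q=s["ee_rot"])
    print(s["clock"],s["position"].round(1),s["ee_rot"].round(4),"yaw",np.degrees(np.arctan2(*R.from_quat(s["ee_rot"]).as_matrix()[[1,0],0])).round(2),s["joints"].round(3),s["contact_force"].round(2),s["gripper_width"].round(1))
look(sys.argv[1])
E
python3 look.py w1
```

```text
Traceback (most recent call last):
  File "look.py", line 7, in <module>
    look(sys.argv[1])
    ~~~~^^^^^^^^^^^^^
  File "look.py", line 6, in look
    print(s["clock"],s["position"].round(1),s["ee_rot"].round(4),"yaw",np.degrees(np.arctan2(*R.from_quat(s["ee_rot"]).as_matrix()[[1,0],0])).round(2),s["joints"].round(3),s["contact_force"].round(2),s["gripper_width"].round(1))
                                                                                                                                                                                                        ^^^^^^^^^^^^^^^^^^^^^^^^
AttributeError: 'float' object has no attribute 'round'
```

View pics/w1.png

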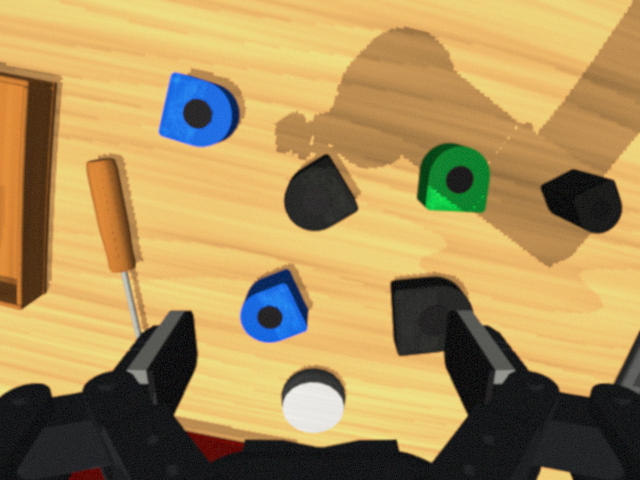

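```bash
sed -i 's/s\["gripper_width"\].round(1)/round(float(s["gripper_width"]),1)/' look.py
cat > heel.py <<'E'
from h import *
def ray2plane(tag,uv,nrm,d0):  # nrm.x=d0
    z=np.load(f"pics/{tag}.npz");p=arm.camera_params("wrist");Rm=R.from_quat(z["q"]).as_matrix()
    q=cv2.undistortPoints(np.asarray(uv,float).reshape(-1,1,2),p["K"],p["dist"])[:,0]
    r=np.c_[q[:,0],-q[:,1],-np.ones(len(q))]@p["mount"][:3,:3].T@Rm.T; o=Rm@p["mount"][:3,3]+z["p"]
    t=(d0-o@nrm)/(r@nrm); return o+t[:,None]*r
E
python3 - <<'E'
from heel import *
im=cv2.imread("pics/w1.png");roi=im[140:245,270:375]
m=np.zeros((480,640),np.uint8);m[140:245,270:375]=(roi.max(2)<75)*255
n,l,st,ce=cv2.connectedComponentsWithStats(m);i=1+np.argmax(st[1:,4]);print(st[i],ce[i])
mm=(l==i).astype(np.uint8);mm=cv2.morphologyEx(mm,cv2.MORPH_CLOSE,np.ones((5,5)))
z=np.load("pics/w1.npz");w=cloud("wrist",z["d"],(z["p"],z["q"]))
o=w[mm>0];print("z pct",np.nanpercentile(o[:,2],[10,50,90]))
print("bench z",np.nanmedian(w[215:235,380:410,2]))
top=o[(o[:,2]>30)];print("top med",np.nanmedian(top,0),top.mean(0))
c=cv2.findContours(mm,cv2.RETR_EXTERNAL,cv2.CHAIN_APPROX_NONE)[0];c=max(c,key=cv2.contourArea)[:,0]
P=ray2plane("w1",c,np.array([0,0,1.]),35.);P2=P[:,:2].astype(np.float32)
print(cv2.minAreaRect(P2))
v=im.copy();cv2.drawContours(v,[c[:,None]],-1,(0,255,255),1);cv2.imwrite("pics/w1c.png",cv2.resize(v[130:260,250:390],None,fx=4,fy=4,interpolation=cv2.INTER_NEAREST))
# model fit: D outline at z=35
from scipy.optimize import least_squares
def sd(p):
    a=p[2];d=P2-p[:2];x=d[:,0]*np.cos(a)+d[:,1]*np.sin(a);y=-d[:,0]*np.sin(a)+d[:,1]*np.cos(a)
    arc=np.hypot(x+1.5,y)-25; body=np.maximum(np.abs(y)-25,x-26.5)
    return np.where(x<-1.5,arc,body)
best=min((least_squares(sd,[*P2.mean(0),a],loss="soft_l1") for a in np.arange(0,6.28,.7)),key=lambda r:r.cost)
print(best.x[:2],np.degrees(best.x[2]),best.cost/len(P2),np.abs(sd(best.x)).mean())
E
```

```text
[ 285  155   72   75 3611] [318.44364442 195.68595957]
z pct [34.20866638 35.35624817 36.34188547]
bench z 0.2832266349032011
top med [ 490.53870102 -372.50683962   35.39380216] [ 490.24035341 -372.16570759   35.36839782]
((491.17041015625, -374.3658752441406), (51.3151969909668, 52.281368255615234), 43.97560119628906)
[ 491.651879   -373.89718953] 136.20046157079872 0.2972103244594346 0.6837624248735605
```

View pics/w1c.png

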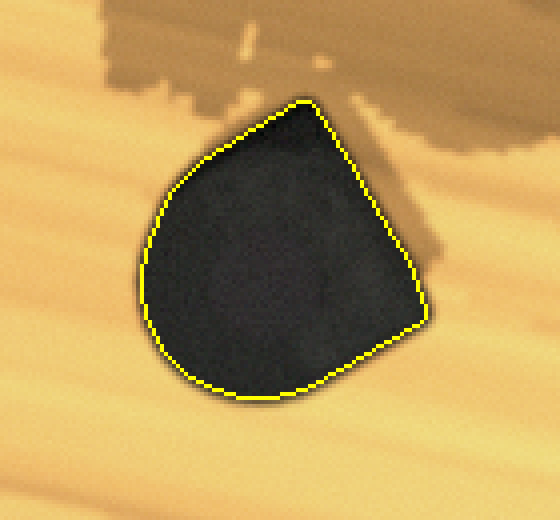

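Emit:
{"op": "drive_tool", "data": {
  "steps": [
    [0,0,0.006,-8.23,0.072],
    [0,0,0.006,-8.23,0.072],
    [0,0,0.006,-8.23,0.072],
    [0,0,0.006,-8.23,0.072],
    [0,0,0.006,-8.23,0.072],
    [0,0,0.006,-8.23,0.072],
    [0,0,0.006,-8.23,0.072],
    [0,0,0.006,-8.23,0.072],
    [0,0,0.006,-8.23,0.072],
    [0,0,0.006,-8.23,0.072],
    [0,0,0.006,-8.23,0.072],
    [0,0,0.006,-8.23,0.072],
    [0,0,0.006,-8.23,0.072],
    [0,0,0.006,-8.23,0.072],
    [0,0,0.006,-8.23,0.072],
    [-0.0075,0.0056,0.01,0,0.072],
    [0,0,0,0,0.072],
    [0,0,0,0,0.072]
  ]
}}

```text
clock: 3.2
position: [484.6, -370.2, 98.0]
ee_rot: [0.928, -0.373, 0.0, 0.0]
contact_force: [-0.0, 0.2, 1.5]
gripper_width: 72.1
```

```bash
python3 look.py w2
```

```text
3.2 [ 484.6 -370.2   98. ] [ 9.278e-01 -3.732e-01  1.000e-04  2.000e-04] yaw -43.82 [-0.387  0.444 -0.166  0.    -0.961  1.193] [-0.01  0.24  1.46] 72.1
```

View pics/w2.png

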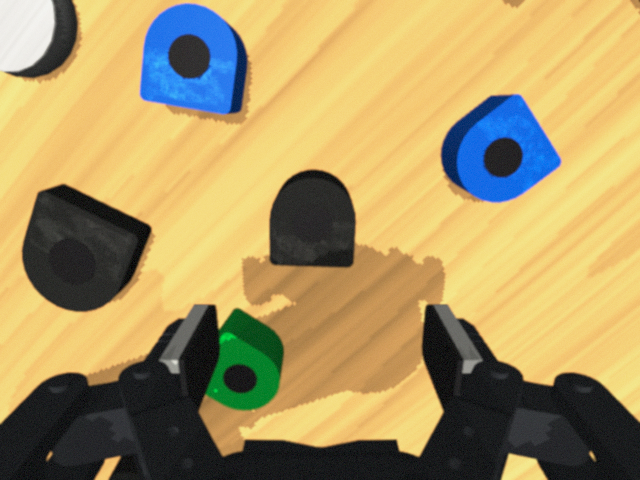

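```bash
python3 - <<'E'
from heel import *
from scipy.optimize import least_squares
im=cv2.imread("pics/w2.png");b=(255,160,370,280)
m=np.zeros((480,640),np.uint8);m[b[1]:b[3],b[0]:b[2]]=(im[b[1]:b[3],b[0]:b[2]].max(2)<75)*255
n,l,st,ce=cv2.connectedComponentsWithStats(m);i=1+np.argmax(st[1:,4]);mm=(l==i).astype(np.uint8);mm=cv2.morphologyEx(mm,cv2.MORPH_CLOSE,np.ones((5,5)))
c=cv2.findContours(mm,cv2.RETR_EXTERNAL,cv2.CHAIN_APPROX_NONE)[0];c=max(c,key=cv2.contourArea)[:,0]
# drop the upper (round) edge: side wall visible there
print(c.min(0),c.max(0))
P2=ray2plane("w2",c,np.array([0,0,1.]),35.)[:,:2]
def sd(p):
    a=p[2];d=P2-p[:2];x=d[:,0]*np.cos(a)+d[:,1]*np.sin(a);y=-d[:,0]*np.sin(a)+d[:,1]*np.cos(a)
    return np.where(x<-1.5,np.hypot(x+1.5,y)-25,np.maximum(np.abs(y)-25,x-26.5))
r=least_squares(sd,[490,-373,2.38],loss="soft_l1",f_scale=.5);print(r.x[:2],np.degrees(r.x[2]),np.abs(sd(r.x)).mean())
s=arm.read_state();T=s["position"][:2];d=T-r.x[:2];a=r.x[2];print("tcp in heel frame",d@[np.cos(a),np.sin(a)],d@[-np.sin(a),np.cos(a)])
E
```

```text
[270 171] [354 266]
[ 494.31069268 -374.55821597] 134.07548771430191 1.0760664430084401
tcp in heel frame 9.459203244785517 3.5373772664260215
```

```bash
python3 - <<'E'
from heel import *
P=ray2plane("w2",[(272,265.5),(312,266),(352,266),(270,235),(354,235),(312,171)],np.array([0,0,1.]),35.)
s=arm.read_state();Rm=R.from_quat(s["ee_rot"]).as_matrix();print(((P-s["position"])@Rm).round(1))
E
```

```text
[[-17.9 -27.5  63.3]
 [-18.2  -3.6  63.3]
 [-18.2  20.2  63.3]
 [  1.1 -28.   63.3]
 [  1.1  20.9  63.3]
 [ 38.4  -3.3  63.4]]
```

Emit:
{"op": "drive_tool", "data": {
  "steps": [
    [0,-0.0035,0.02,0,0.072],
    [0,0,0.02,0,0.072],
    [0,0,0.02,0,0.072],
    [0,0,0.02,0,0.072],
    [0,0,0.013,0,0.072],
    [0,0,0,0,0.072],
    [0,0,0,0,0.072]
  ]
}}

```text
clock: 3.95
position: [488.3, -367.2, 5.2]
ee_rot: [0.928, -0.372, 0.001, 0.0]
contact_force: [0.6, 0.1, 0.1]
gripper_width: 72.0
```

Emit:
{"op": "drive_tool", "data": {
  "steps": [
    [0,0,0,0,0.04],
    [0,0,0,0,0.04],
    [0,0,0,0,0.04],
    [0,0,0,0,0.04],
    [0,0,0,0,0.04],
    [0,0,0,0,0.04]
  ]
}}

```text
clock: 4.55
position: [487.7, -366.8, 4.7]
ee_rot: [0.928, -0.372, 0.0, 0.0]
contact_force: [0.3, 0.0, -0.6]
gripper_width: 39.9
```

```bash
python3 look.py w3
```

```text
4.55 [ 487.7 -366.8    4.7] [ 0.9281 -0.3724  0.      0.    ] yaw -43.73 [-0.38   0.554 -0.253  0.    -0.763  1.187] [ 0.35  0.02 -0.62] 39.9
```

View pics/w3.png

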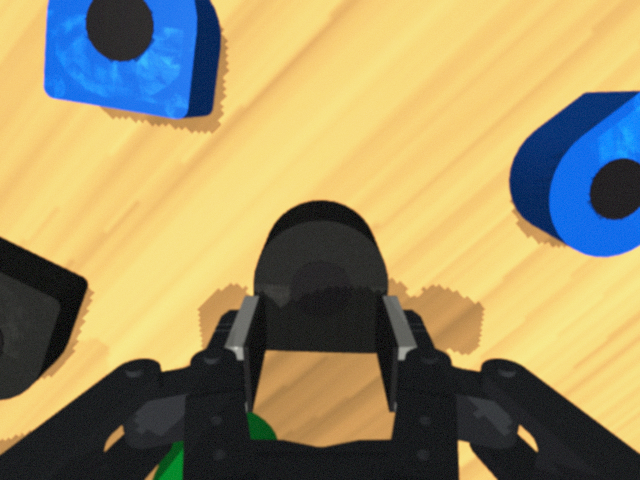

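```bash
python3 - <<'E'
from h import *
im=cv2.imread("pics/w3.png");cv2.imwrite("pics/w3z.png",cv2.resize(im[190:450,190:450],None,fx=2.3,fy=2.3,interpolation=cv2.INTER_CUBIC))
z=np.load("pics/w3.npz");w=cloud("wrist",z["d"],(z["p"],z["q"]));Rm=R.from_quat(z["q"]).as_matrix();t=(w-z["p"])@Rm
for v in (280,300,320,340,360,400):
    print(v,[(u,*t[v,u].round(0)) for u in (225,240,250,258,265,300,375,384,390,400,410)])
im,_=arm.get_image("side");cv2.imwrite("pics/sd3.png",cv2.resize(im[120:240,310:450],None,fx=5,fy=5,interpolation=cv2.INTER_CUBIC))
E
```

```text
280 [(225, np.float64(-2.0), np.float64(-43.0), np.float64(5.0)), (240, np.float64(-2.0), np.float64(-36.0), np.float64(4.0)), (250, np.float64(-2.0), np.float64(-31.0), np.float64(4.0)), (258, np.float64(13.0), np.float64(-22.0), np.float64(-31.0)), (265, np.float64(13.0), np.float64(-20.0), np.float64(-31.0)), (300, np.float64(13.0), np.float64(-7.0), np.float64(-31.0)), (375, np.float64(13.0), np.float64(21.0), np.float64(-31.0)), (384, np.float64(13.0), np.float64(24.0), np.float64(-31.0)), (390, np.float64(-2.0), np.float64(32.0), np.float64(4.0)), (400, np.float64(-2.0), np.float64(37.0), np.float64(4.0)), (410, np.float64(-2.0), np.float64(42.0), np.float64(4.0))]
300 [(225, np.float64(-12.0), np.float64(-44.0), np.float64(5.0)), (240, np.float64(-13.0), np.float64(-37.0), np.float64(5.0)), (250, np.float64(11.0), np.float64(-23.0), np.float64(-43.0)), (258, np.float64(11.0), np.float64(-21.0), np.float64(-43.0)), (265, np.float64(5.0), np.float64(-20.0), np.float64(-31.0)), (300, np.float64(5.0), np.float64(-7.0), np.float64(-32.0)), (375, np.float64(5.0), np.float64(21.0), n
[... 2318 characters left out ...]
(-81.0))]
400 [(225, np.float64(16.0), np.float64(-19.0), np.float64(-103.0)), (240, np.float64(17.0), np.float64(-16.0), np.float64(-104.0)), (250, np.float64(-8.0), np.float64(-20.0), np.float64(-72.0)), (258, np.float64(-68.0), np.float64(-31.0), np.float64(5.0)), (265, np.float64(-68.0), np.float64(-27.0), np.float64(4.0)), (300, np.float64(-67.0), np.float64(-9.0), np.float64(4.0)), (375, np.float64(-68.0), np.float64(28.0), np.float64(4.0)), (384, np.float64(-67.0), np.float64(33.0), np.float64(3.0)), (390, np.float64(-7.0), np.float64(21.0), np.float64(-74.0)), (400, np.float64(16.0), np.float64(17.0), np.float64(-102.0)), (410, np.float64(17.0), np.float64(19.0), np.float64(-104.0))]
```

View pics/w3z.png

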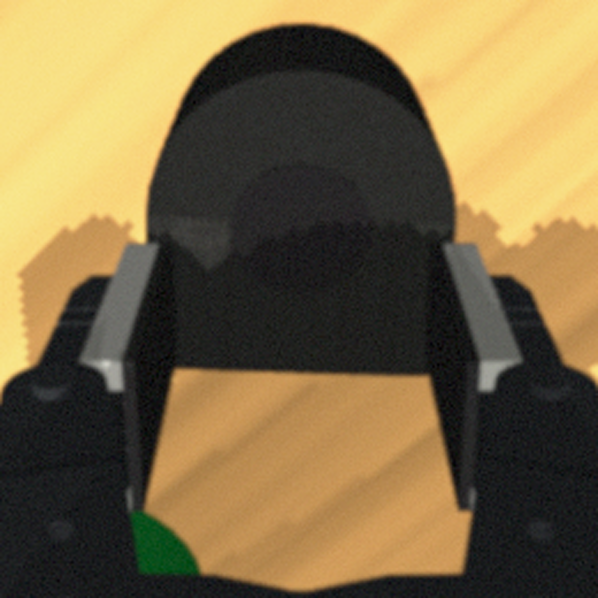

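View pics/sd3.png

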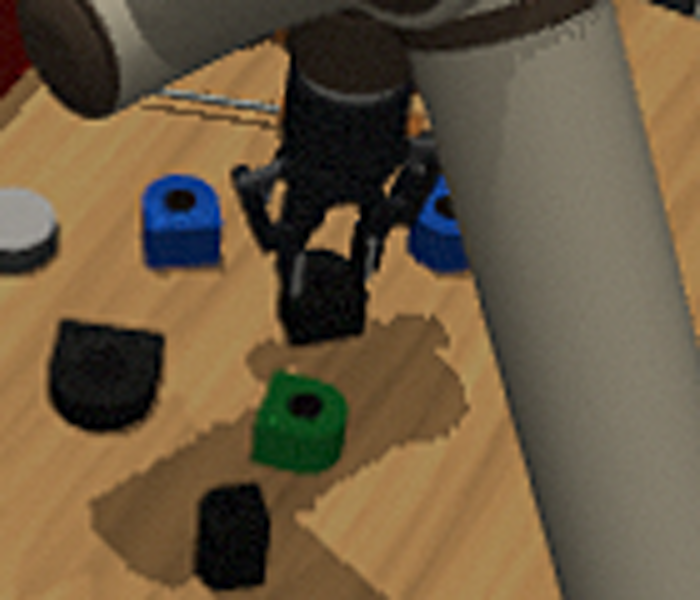

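```bash
python3 - <<'E'
from h import *
print(arm.grip_point_offset,[a for a in dir(arm) if not a.startswith('_')])
for tag,v,us in (("w2",310,(180,195,210,216)),("w2",330,(180,190,200,210)),("w1",320,(175,185,190))):
    z=np.load(f"pics/{tag}.npz");w=cloud("wrist",z["d"],(z["p"],z["q"]));Rm=R.from_quat(z["q"]).as_matrix();t=(w-z["p"])@Rm
    print(tag,v,[(u,t[v,u].round(0)) for u in us])
z=np.load("pics/w3.npz");w=cloud("wrist",z["d"],(z["p"],z["q"]));Rm=R.from_quat(z["q"]).as_matrix();t=(w-z["p"])@Rm
for u in (248,254,390,394): print(u,[(v,t[v,u].round(0).tolist()) for v in range(290,312,3)])
E
```

```text
18.700000000000003 ['IKError', 'camera_params', 'get_image', 'grip_point_offset', 'job_done', 'read_state']
w2 310 [(180, array([-65., -99.,  98.])), (195, array([ 11., -40., -51.])), (210, array([ 11., -35., -51.])), (216, array([  7., -35., -43.]))]
w2 330 [(180, array([ 11., -40., -66.])), (190, array([ 10., -39., -62.])), (200, array([ 10., -36., -62.])), (210, array([  4., -35., -52.]))]
w1 320 [(175, array([ 10., -45., -57.])), (185, array([ 10., -41., -57.])), (190, array([  6., -42., -50.]))]
248 [(290, [-7.0, -32.0, 4.0]), (293, [-9.0, -33.0, 5.0]), (296, [11.0, -24.0, -41.0]), (299, [11.0, -24.0, -44.0]), (302, [11.0, -24.0, -45.0]), (305, [11.0, -23.0, -47.0]), (308, [11.0, -23.0, -50.0]), (311, [11.0, -22.0, -52.0])]
254 [(290, [8.0, -24.0, -30.0]), (293, [7.0, -24.0, -30.0]), (296, [11.0, -22.0, -40.0]), (299, [11.0, -22.0, -43.0]), (302, [10.0, -22.0, -44.0]), (305, [11.0, -21.0, -47.0]), (308, [11.0, -21.0, -49.0]), (311, [10.0, -21.0, -51.0])]
390 [(290, [-7.0, 33.0, 4.0]), (293, [-9.0, 33.0, 5.0]), (296, [11.0, 25.0, -40.0]), (299, [11.0, 24.0, -44.0]), (302, [11.0, 24.0, -45.0]), (305, [11.0, 24.0, -47.0]), (308, [11.0, 23.0, -51.0]), (311, [11.0, 23.0, -52.0])]
394 [(290, [-7.0, 35.0, 5.0]), (293, [-8.0, 35.0, 4.0]), (296, [10.0, 26.0, -40.0]), (299, [10.0, 26.0, -42.0]), (302, [11.0, 26.0, -45.0]), (305, [10.0, 25.0, -47.0]), (308, [10.0, 25.0, -49.0]), (311, [11.0, 24.0, -52.0])]
```

Emit:
{"op": "drive_tool", "data": {
  "steps": [
    [0,0,0,0,0.072],
    [0,0,0,0,0.072],
    [0,0,0,0,0.072],
    [0,0,0,0,0.072],
    [0,0,0.008,0,0.072],
    [0,0,0.008,0,0.072],
    [0,0,0.004,0,0.072],
    [0,0,0,0,0.072]
  ]
}}

```text
clock: 5.45
position: [486.9, -366.4, -16.7]
ee_rot: [0.928, -0.372, -0.001, -0.0]
contact_force: [0.1, 0.8, 0.1]
gripper_width: 71.6
```

```bash
python3 look.py w4; python3 - <<'E'
from h import *
im,_=arm.get_image("scene");cv2.imwrite("pics/sc4.png",cv2.resize(im[230:350,120:280],None,fx=5,fy=5,interpolation=cv2.INTER_CUBIC))
E
```

```text
5.45 [ 486.9 -366.4  -16.7] [ 0.928  -0.3725 -0.0013 -0.    ] yaw -43.73 [-0.38   0.583 -0.269 -0.    -0.721  1.187] [0.1  0.77 0.14] 71.6
```

View pics/sc4.png

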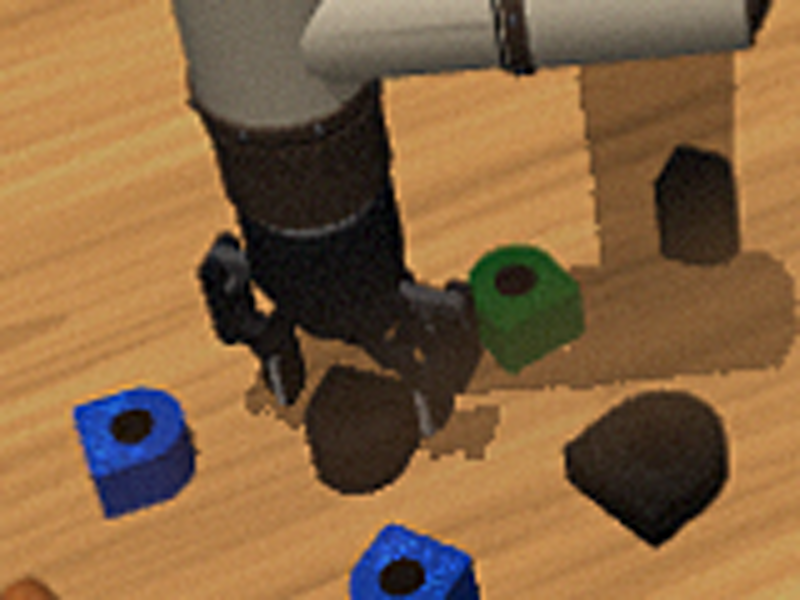

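View pics/w4.png

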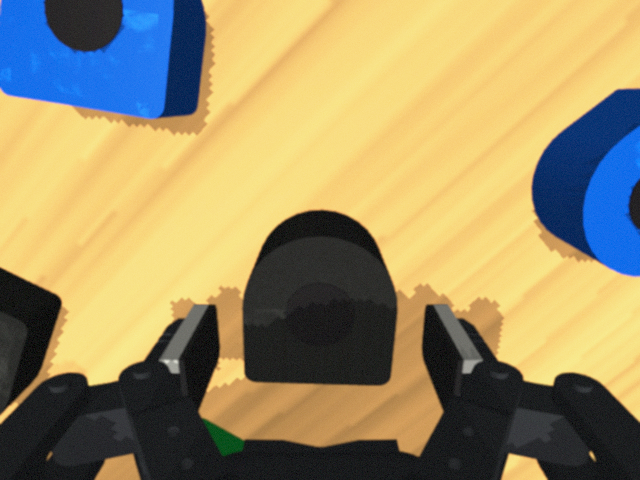

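Emit:
{"op": "drive_tool", "data": {
  "steps": [
    [0,0,0.006,0,0.072],
    [0,0,0.006,0,0.072],
    [0,0,0.006,0,0.072],
    [0,0,0,0,0.072],
    [0,0,0,0,0.04],
    [0,0,0,0,0.04],
    [0,0,0,0,0.04],
    [0,0,0,0,0.04],
    [0,0,0,0,0.04]
  ]
}}

```text
clock: 6.45
position: [488.0, -366.9, -33.1]
ee_rot: [0.928, -0.372, 0.0, 0.0]
contact_force: [0.6, 0.6, 1.8]
gripper_width: 49.7
```

```bash
python3 look.py w5
```

```text
6.45 [ 488.  -366.9  -33.1] [ 9.281e-01 -3.724e-01  4.000e-04  0.000e+00] yaw -43.72 [-0.38   0.606 -0.279  0.    -0.685  1.187] [0.62 0.6  1.79] 49.7
```

View pics/w5.png

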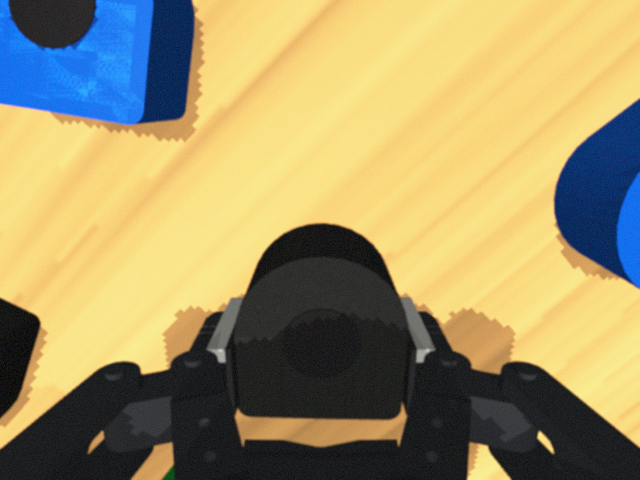

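Emit:
{"op": "drive_tool", "data": {
  "steps": [
    [0,0,-0.02,0,0.04],
    [0,0,-0.045,0,0.04],
    [0,0,-0.045,0,0.04],
    [0,0,-0.045,7.72,0.04],
    [0,0,-0.045,7.72,0.04],
    [0,0,-0.045,7.72,0.04],
    [0,0,-0.02,7.72,0.04],
    [0,0,0,7.72,0.04],
    [0,0,0,7.72,0.04],
    [0,0,0,0,0.04]
  ]
}}

```text
clock: 7.5
position: [487.2, -366.4, 231.1]
ee_rot: [-0.707, 0.707, 0.001, 0.0]
contact_force: [0.1, -0.0, -1.4]
gripper_width: 49.4
```

Emit:
{"op": "drive_tool", "data": {
  "steps": [
    [-0.03,-0.007,0,0,0.04],
    [-0.04,-0.01,0,0,0.04],
    [-0.045,-0.01,0,0,0.04],
    [-0.045,-0.01,0,0,0.04],
    [-0.045,-0.01,0,0,0.04],
    [-0.045,-0.01,0,0,0.04],
    [-0.045,-0.01,0,0,0.04],
    [-0.045,-0.01,0,0,0.04],
    [-0.045,-0.01,0,0,0.04],
    [-0.035,-0.01,0,0,0.04],
    [-0.015,-0.002,0,0,0.04],
    [0,0,0,0,0.04],
    [0,0,0,0,0.04]
  ]
}}

```text
clock: 8.8
position: [586.5, 67.7, 231.1]
ee_rot: [0.707, -0.707, -0.0, 0.001]
contact_force: [-0.4, -0.4, -1.0]
gripper_width: 49.5
```

```bash
python3 look.py w6
```

```text
8.8 [586.5  67.7 231.1] [ 7.073e-01 -7.069e-01 -3.000e-04  7.000e-04] yaw -89.97 [ 0.389  0.306 -0.025  0.    -1.242 -0.388] [-0.38 -0.39 -1.04] 49.5
```

View pics/w6.png

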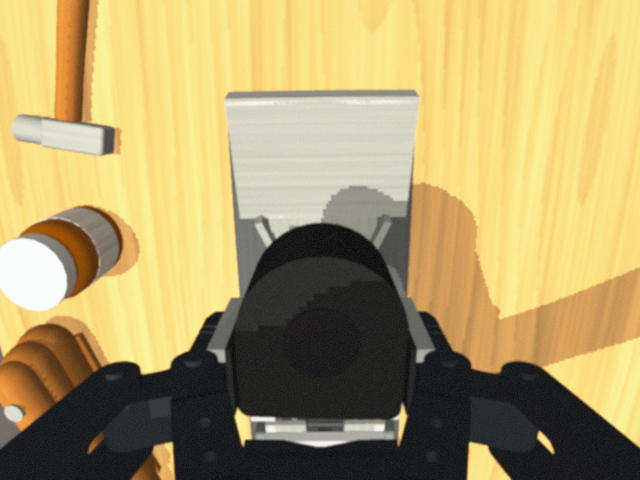

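```bash
python3 - <<'E'
from fit import *; from heel import ray2plane
im=cv2.imread("pics/w6.png");cv2.imwrite("pics/w6z.png",cv2.resize(im[80:240,215:430],None,fx=3.6,fy=3.6,interpolation=cv2.INTER_CUBIC))
z=np.load("pics/w6.npz");w=cloud("wrist",z["d"],(z["p"],z["q"]))
m=np.zeros((480,640),np.uint8);cv2.fillPoly(m,[np.array([(236,106),(408,106),(402,205),(244,208)],np.int32)],1)
s,n,k,sd=plane(w[m>0]);print(n.round(4),"tilt",np.degrees(np.arccos(n[2])),"dir",np.degrees(np.arctan2(n[1],n[0])),s,k,sd)
d0=n[2]*s[2]
for uv in [(228,100),(416,99),(230,92),(417,92),(240,219),(409,216),(263,217),(386,217),(322,100)]:
    print(uv,ray2plane("w6",[uv],n,d0).round(1))
# heel top in tool frame
Rm=R.from_quat(z["q"]).as_matrix();t=(w-z["p"])@Rm
for v in (300,350,400,412): print(v,t[v,[250,280,320,360,390]].round(1).tolist())
E
```

```text
[-0.0025  0.308   0.9514] tilt 17.940225437040166 dir 90.46606064587458 [ 2.63358395e-03 -3.23755972e-01  1.51062958e+02] 16362 0.6143675747470189
(228, 100) [[637.6 -10.6 156.2]]
(416, 99) [[531.6 -11.3 156.1]]
(230, 92) [[636.  -14.9 157.6]]
(417, 92) [[531.5 -15.1 157.3]]
(240, 219) [[638.8  65.2 131.6]]
(409, 216) [[526.6  63.  132.1]]
(263, 217) [[623.4  63.7 132.1]]
(386, 217) [[541.9  63.7 131.9]]
(322, 100) [[584.6 -10.3 156. ]]
300 [[23.7, -18.5, -69.3], [22.8, -10.5, -67.4], [23.6, 0.7, -69.0], [23.1, 11.7, -68.1], [23.3, 20.0, -68.6]]
350 [[7.2, -19.6, -68.2], [6.9, -10.9, -67.6], [7.7, 0.7, -68.8], [7.5, 12.2, -68.5], [7.7, 20.8, -68.9]]
400 [[-10.6, -20.6, -67.8], [-11.0, -11.5, -67.2], [-10.5, 0.7, -67.8], [-9.7, 12.7, -68.8], [-10.5, 22.0, -67.9]]
412 [[-15.1, -20.9, -67.8], [-14.0, -11.5, -69.0], [-14.0, 0.7, -68.9], [-13.7, 12.8, -69.3], [-14.4, 22.1, -68.6]]
```

View pics/w6z.png

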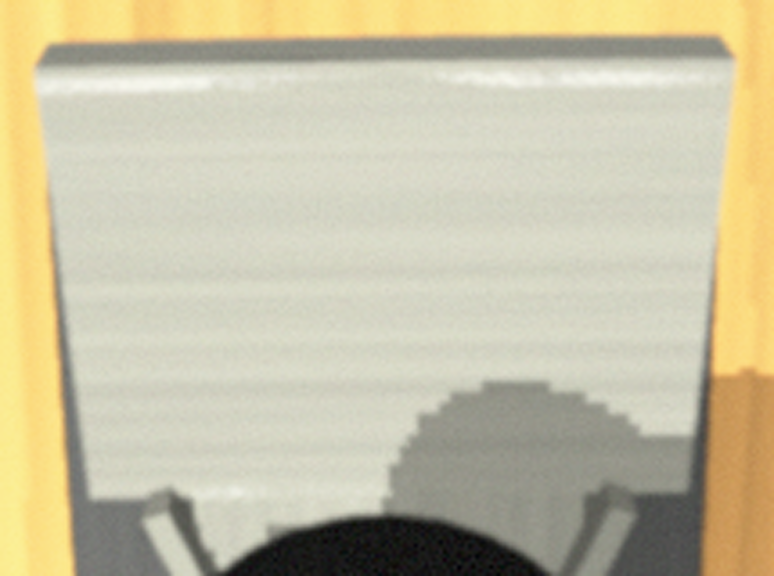

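```bash
python3 - <<'E'
from fit import *; from heel import ray2plane
z=np.load("pics/w6.npz");n=np.array([-.0025,.308,.9514]);d0=n[2]*151.063
Rm=R.from_quat(z["q"]).as_matrix()
for uv in [(225,98),(419,96.7),(239.5,219),(406,217)]:
    P=ray2plane("w6",[uv],n,d0);print(uv,P.round(1),((P-z["p"])@Rm).round(1))
im=cv2.imread("pics/w6.png").astype(int).sum(2)
for v in (300,320,340): print(v,[(u,int(im[v,u])) for u in list(range(228,246,2))+list(range(396,416,2))])
E
```

```text
(225, 98) [[639.2 -11.7 156.5]] [[ 79.3 -52.7  74.6]]
(419, 96.7) [[530.  -12.5 156.5]] [[80.1 56.4 74.7]]
(239.5, 219) [[639.1  65.2 131.6]] [[  2.5 -52.7  99.4]]
(406, 217) [[528.6  63.7 131.8]] [[ 3.9 57.9 99.4]]
300 [(228, 603), (230, 394), (232, 310), (234, 329), (236, 323), (238, 315), (240, 327), (242, 216), (244, 128), (396, 100), (398, 103), (400, 161), (402, 280), (404, 307), (406, 307), (408, 296), (410, 308), (412, 374), (414, 426)]
320 [(228, 306), (230, 309), (232, 305), (234, 285), (236, 200), (238, 132), (240, 131), (242, 138), (244, 139), (396, 77), (398, 106), (400, 89), (402, 96), (404, 93), (406, 122), (408, 266), (410, 301), (412, 305), (414, 299)]
340 [(228, 202), (230, 74), (232, 63), (234, 83), (236, 98), (238, 88), (240, 105), (242, 111), (244, 97), (396, 92), (398, 97), (400, 89), (402, 92), (404, 73), (406, 85), (408, 56), (410, 41), (412, 125), (414, 269)]
```

Emit:
{"op": "drive_tool", "data": {
  "steps": [
    [0.01,0.0019,0.01,-0.5,0.04],
    [0.0108,0,0.02,0,0.04],
    [0,0,0.025,0,0.04],
    [0,0,0.025,0,0.04],
    [0,0,0.02,0,0.04],
    [0,0,0.005,0,0.04],
    [0,0,0,0,0.04],
    [0,0,0,0,0.04]
  ]
}}

```text
clock: 9.65
position: [586.0, 46.7, 127.7]
ee_rot: [0.71, -0.704, 0.001, -0.001]
contact_force: [0.7, -0.2, -1.4]
gripper_width: 49.4
```

```bash
python3 look.py w7;python3 - <<'E'
from h import *
im,_=arm.get_image("side");cv2.imwrite("pics/sd7.png",cv2.resize(im[150:330,190:350],None,fx=3.3,fy=3.3,interpolation=cv2.INTER_CUBIC))
E
```

```text
9.65 [586.   46.7 127.7] [ 7.098e-01 -7.044e-01  6.000e-04 -8.000e-04] yaw -89.57 [ 3.550e-01  3.790e-01 -1.870e-01  1.000e-03 -1.002e+00 -3.480e-01] [ 0.69 -0.19 -1.44] 49.4
```

View pics/w7.png

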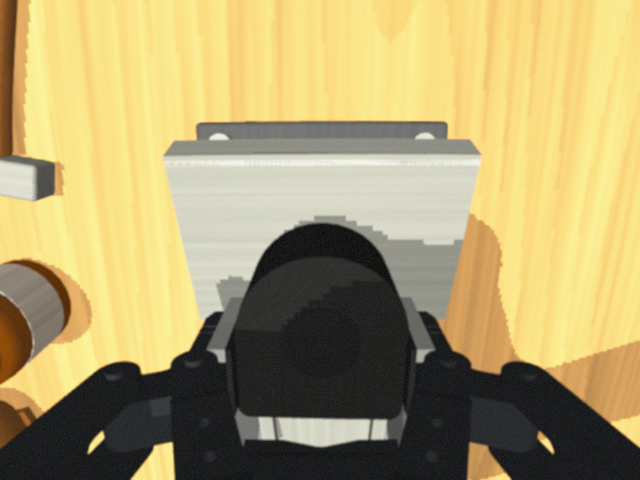

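View pics/sd7.png

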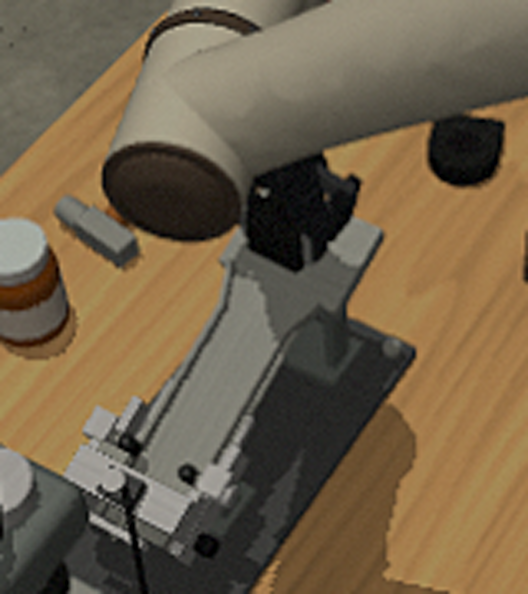

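Emit:
{"op": "drive_tool", "data": {
  "steps": [
    [0,0,0.005,0,0.04],
    [0,0,0.004,0,0.04],
    [0,0,0,0,0.04],
    [0,0,0,0,0.04]
  ]
}}

```text
clock: 10.15
position: [585.2, 47.4, 117.5]
ee_rot: [0.71, -0.704, -0.0, 0.0]
contact_force: [-0.6, -0.4, -0.8]
gripper_width: 49.5
```

Emit:
{"op": "drive_tool", "data": {
  "steps": [
    [0,0,0.0015,0,0.04],
    [0,0,0,0,0.04],
    [0,0,0,0,0.04]
  ]
}}

```text
clock: 10.45
position: [585.2, 47.3, 116.1]
ee_rot: [0.71, -0.704, 0.0, 0.0]
contact_force: [0.1, -0.3, -1.4]
gripper_width: 49.4
```

Emit:
{"op": "drive_tool", "data": {
  "steps": [
    [0,0,0.0015,0,0.04],
    [0,0,0,0,0.04],
    [0,0,0,0,0.04]
  ]
}}

```text
clock: 10.75
position: [585.5, 47.3, 115.1]
ee_rot: [0.71, -0.704, 0.0, -0.0]
contact_force: [0.0, -0.3, 2.1]
gripper_width: 49.6
```

Emit:
{"op": "drive_tool", "data": {
  "steps": [
    [0,0,0.0015,0,0.04],
    [0,0,0,0,0.04],
    [0,0,0,0,0.04]
  ]
}}

```text
clock: 11.05
position: [585.6, 47.3, 114.8]
ee_rot: [0.71, -0.704, 0.001, -0.0]
contact_force: [-2.3, 0.9, 6.8]
gripper_width: 49.6
```

Emit:
{"op": "drive_tool", "data": {
  "steps": [
    [0,0,0.0015,0,0.04],
    [0,0,0,0,0.04],
    [0,0,0,0,0.04]
  ]
}}

```text
clock: 11.35
position: [585.6, 47.4, 114.6]
ee_rot: [0.71, -0.704, 0.001, -0.001]
contact_force: [-5.3, 1.0, 12.9]
gripper_width: 49.0
```

Emit:
{"op": "drive_tool", "data": {
  "steps": [
    [0,0,-0.0025,0,0.04],
    [0,0,0,0,0.049],
    [0,0,0,0,0.05],
    [0,0,0,0,0.051],
    [0,0,0,0,0.052],
    [0,0,0,0,0.053],
    [0,0,0,0,0.054],
    [0,0,0,0,0.054],
    [0,0,0,0,0.054]
  ]
}}

```text
clock: 12.25
position: [585.2, 47.3, 114.0]
ee_rot: [0.71, -0.704, -0.0, 0.0]
contact_force: [-0.2, -0.1, -1.3]
gripper_width: 54.1
```

```bash
python3 look.py w8
```

```text
12.25 [585.2  47.3 114. ] [ 7.099e-01 -7.043e-01 -0.000e+00  1.000e-04] yaw -89.55 [ 0.356  0.393 -0.204 -0.    -0.974 -0.348] [-0.18 -0.08 -1.32] 54.1
```

View pics/w8.png

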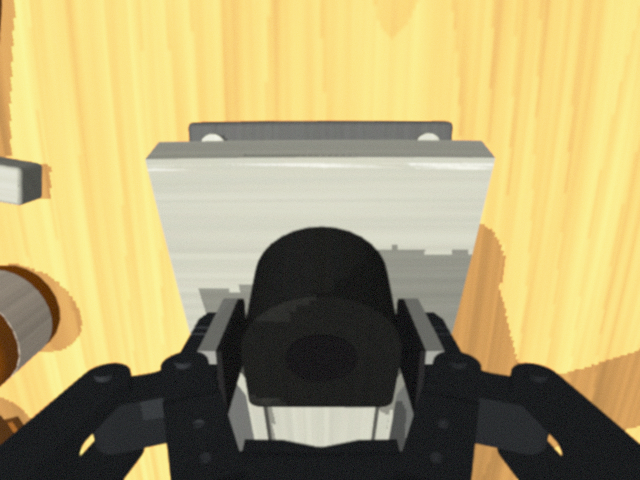

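```bash
python3 - <<'E'
from fit import *
z=np.load("pics/w8.npz");w=cloud("wrist",z["d"],(z["p"],z["q"]))
m=np.zeros((480,640),np.uint8);cv2.fillPoly(m,[np.array([(258,330),(280,315),(360,315),(385,330),(385,395),(258,395)],np.int32)],1)
s,n,k,sd=plane(w[m>0]);print(n.round(4),np.degrees(np.arccos(n[2])),k,sd)
p=w[m>0].mean(0);no=np.array([-.0025,.308,.9514]);print(p, "height over floor",p@no-no[2]*151.063)
E
```

```text
[-0.0022  0.3094  0.9509] 18.021287816737967 9927 0.513183867494793
[nan nan nan] height over floor nan
```

Emit:
{"op": "drive_tool", "data": {
  "steps": [
    [0,0,0,0,0.06],
    [0,0,0,0,0.072],
    [0,0,0,0,0.072],
    [0,0,-0.03,0,0.072],
    [0,0,-0.045,0,0.072],
    [0,0,-0.045,0,0.072],
    [0.02,0,-0.02,0,0.072],
    [0,0,0,0,0.04],
    [0,0,0,0,0.0]
  ]
}}

```text
clock: 13.2
position: [585.1, 27.3, 254.0]
ee_rot: [0.71, -0.705, -0.0, -0.0]
contact_force: [-0.0, 0.5, -0.7]
gripper_width: 44.1
```

```bash
python3 look.py w9
```

```text
13.2 [585.1  27.3 254. ] [ 7.096e-01 -7.046e-01 -3.000e-04 -3.000e-04] yaw -89.6 [ 3.220e-01  2.840e-01  2.000e-03 -1.000e-03 -1.289e+00 -3.150e-01] [-0.03  0.47 -0.66] 44.1
```

View pics/w9.png

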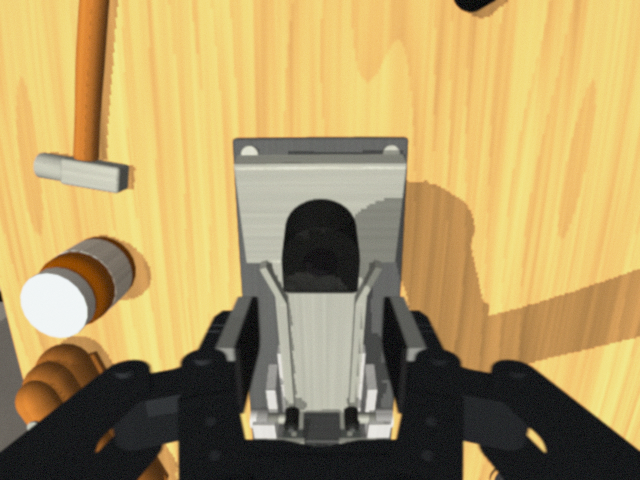

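```bash
cat > ch.py <<'E'
from heel import *
N=np.array([-.0025,.308,.9514]);N/=np.linalg.norm(N)
X=np.array([-.0088,1,0]);X-=N*(X@N);X/=np.linalg.norm(X);Y=np.cross(N,X)
O=np.array([584.6,-9.5,0]);O[2]=151.063+.00263*O[0]-.32376*O[1]
F=np.stack([X,Y,N])
def uv2ch(tag,uv,h): return (ray2plane(tag,uv,N,N@O+h)-O)@F.T
def w2ch(w): return (w-O)@F.T
E
python3 - <<'E'
from ch import *
im=cv2.imread("pics/w9.png");cv2.imwrite("pics/w9z.png",cv2.resize(im[190:445,225:420],None,fx=2.3,fy=2.3,interpolation=cv2.INTER_CUBIC))
print(O.round(1),"heel top breast",uv2ch("w9",[(283,292),(358,292)],35).round(1))
print("pan top corners",uv2ch("w9",[(236,164),(406,164)],0).round(1))
print("rollers",uv2ch("w9",[(293,420),(350,420)],32).round(1))
print("stop?",uv2ch("w9",[(322,412),(322,438)],31).round(1),uv2ch("w9",[(322,412)],0))
print(w2ch(arm.read_state()["position"]))
E
```

```text
[584.6  -9.5 155.7] heel top breast [[ 74.8 -25.   35. ]
 [ 75.   25.4  35. ]]
pan top corners [[ -2.5 -53.5   0. ]
 [ -2.4  54.8  -0. ]]
rollers [[233.2 -24.7  32. ]
 [233.4  26.7  32. ]]
stop? [[222.    1.4  31. ]
 [265.8   1.5  31. ]] [[ 2.70558927e+02  1.62682170e+00 -3.29058051e-14]]
[  5.12030878  -0.33519569 103.89045922]
```

View pics/w9z.png

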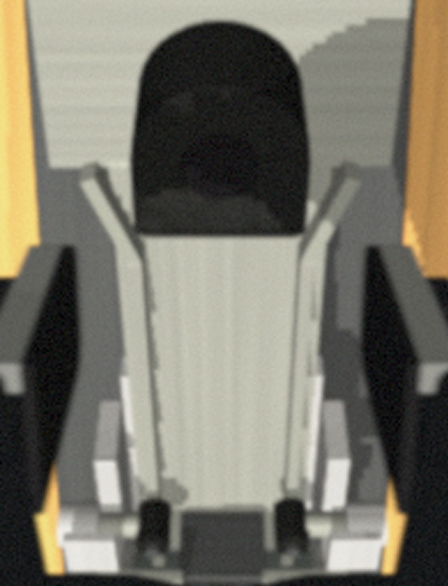

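Emit:
{"op": "drive_tool", "data": {
  "steps": [
    [0.03,0,0,0,0.0],
    [0.01,0,0.02,0,0.0],
    [0,0,0.03,0,0.0],
    [0,0,0,0,0.0],
    [0,0,0,0,0.0]
  ]
}}

```text
clock: 13.75
position: [585.3, -12.6, 203.1]
ee_rot: [0.71, -0.704, -0.001, 0.002]
contact_force: [0.5, -0.1, 0.2]
gripper_width: 0.4
```

```bash
python3 look.py w10; python3 - <<'E'
from ch import *
z=np.load("pics/w10.npz");w=cloud("wrist",z["d"],(z["p"],z["q"]));Rm=R.from_quat(z["q"]).as_matrix();t=(w-z["p"])@Rm
for u in (300,308,314,320,326,332,345): print(u,[(v,t[v,u].round(0).astype(int).tolist()) for v in range(276,312,4)])
E
```

```text
13.75 [585.3 -12.6 203.1] [ 7.101e-01 -7.041e-01 -5.000e-04  1.500e-03] yaw -89.51 [ 2.550e-01  3.150e-01 -8.200e-02  1.000e-03 -1.177e+00 -2.470e-01] [ 0.52 -0.09  0.17] 0.4
300 [(276, [-19, -11, 53]), (280, [-22, -11, 54]), (284, [-25, -11, 54]), (288, [-27, -11, 54]), (292, [-29, -11, 52]), (296, [-30, -11, 49]), (300, [-30, -11, 45]), (304, [-32, -10, 43]), (308, [7, -6, -41])]
308 [(276, [-18, -6, 51]), (280, [-22, -6, 54]), (284, [-25, -6, 55]), (288, [-27, -6, 53]), (292, [-28, -6, 49]), (296, [11, -4, -39]), (300, [11, -3, -42]), (304, [12, -3, -47]), (308, [11, -3, -49])]
314 [(276, [-18, -3, 51]), (280, [-22, -3, 53]), (284, [-25, -3, 54]), (288, [-26, -3, 52]), (292, [-27, -3, 49]), (296, [11, -1, -39]), (300, [11, -1, -43]), (304, [11, -1, -46]), (308, [12, -1, -50])]
320 [(276, [-19, 1, 53]), (280, [-22, 1, 54]), (284, [-25, 1, 55]), (288, [-26, 1, 51]), (292, [-27, 1, 47]), (296, [12, 1, -41]), (300, [11, 1, -42]), (304, [11, 1, -46]), (308, [11, 1, -49])]
326 [(276, [-19, 4, 54]), (280, [-22, 4, 54]), (284, [-24, 4, 53]), (288, [-26, 4, 51]), (292, [-27, 4, 48]), (296, [11, 3, -40]), (300, [11, 3, -43]), (304, [11, 3, -46]), (308, [11, 3, -49])]
332 [(276, [-19, 8, 53]), (280, [-22, 8, 53]), (284, [-25, 8, 55]), (288, [-27, 8, 53]), (292, [-28, 8, 50]), (296, [11, 5, -40]), (300, [12, 5, -44]), (304, [11, 5, -45]), (308, [12, 5, -50])]
345 [(276, [-19, 15, 52]), (280, [-22, 15, 53]), (284, [-25, 15, 55]), (288, [-27, 15, 55]), (292, [-30, 15, 55]), (296, [-31, 15, 52]), (300, [-32, 15, 48]), (304, [-33, 15, 44]), (308, [7, 9, -41])]
```

View pics/w10.png

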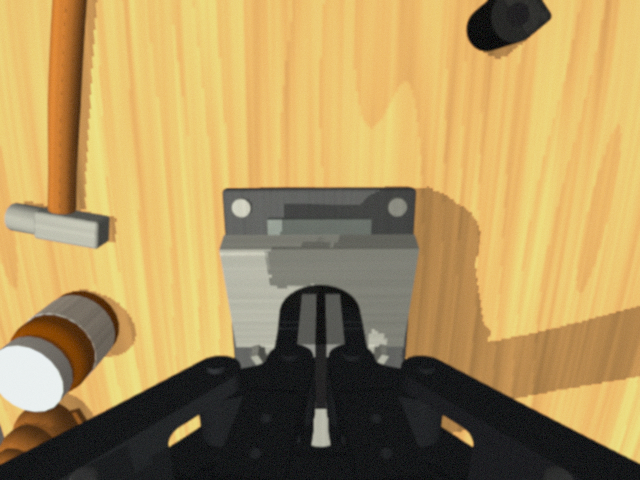

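Emit:
{"op": "drive_tool", "data": {
  "steps": [
    [-0.0046,0.0005,0.02,0,0.022],
    [0,0,0.03,0,0.022],
    [0,0,0.02,0,0.022],
    [0,0,0.003,0,0.022],
    [0,0,0,0,0.022],
    [0,0,0,0,0.022]
  ]
}}

```text
clock: 14.4
position: [586.7, -7.7, 133.1]
ee_rot: [0.71, -0.704, 0.001, -0.001]
contact_force: [-0.4, 1.0, 0.3]
gripper_width: 22.0
```

```bash
python3 look.py w11; python3 - <<'E'
from ch import *
z=np.load("pics/w11.npz");w=cloud("wrist",z["d"],(z["p"],z["q"]));Rm=R.from_quat(z["q"]).as_matrix();t=(w-z["p"])@Rm
for u in (275,285,290,350,355,362): print(u,[(v,t[v,u].round(0).astype(int).tolist()) for v in range(284,312,4)])
E
```

```text
14.4 [586.7  -7.7 133.1] [ 0.7102 -0.704   0.0012 -0.0014] yaw -89.5 [ 2.630e-01  3.710e-01 -1.850e-01  1.000e-03 -1.011e+00 -2.550e-01] [-0.4   0.95  0.31] 22.0
275 [(284, [6, -17, -18]), (288, [6, -17, -20]), (292, [5, -17, -22]), (296, [11, -15, -40]), (300, [12, -15, -44]), (304, [11, -14, -46]), (308, [12, -14, -50])]
285 [(284, [6, -13, -17]), (288, [5, -13, -20]), (292, [5, -13, -22]), (296, [11, -12, -40]), (300, [11, -11, -43]), (304, [12, -11, -47]), (308, [11, -11, -49])]
290 [(284, [-9223372036854775808, -9223372036854775808, -9223372036854775808]), (288, [5, -11, -19]), (292, [5, -11, -22]), (296, [3, -11, -22]), (300, [8, -10, -36]), (304, [6, -10, -35]), (308, [5, -10, -36])]
350 [(284, [6, 13, -17]), (288, [6, 13, -20]), (292, [5, 12, -22]), (296, [4, 12, -24]), (300, [2, 12, -23]), (304, [-1, 13, -22]), (308, [-3, 13, -21])]
355 [(284, [6, 15, -18]), (288, [6, 14, -22]), (292, [5, 14, -22]), (296, [11, 13, -39]), (300, [11, 13, -42]), (304, [11, 12, -46]), (308, [11, 12, -48])]
362 [(284, [6, 18, -16]), (288, [5, 17, -20]), (292, [5, 17, -23]), (296, [11, 15, -40]), (300, [11, 15, -43]), (304, [12, 15, -47]), (308, [12, 14, -50])]<stdin>:3: RuntimeWarning: invalid value encountered in cast
```

View pics/w11.png

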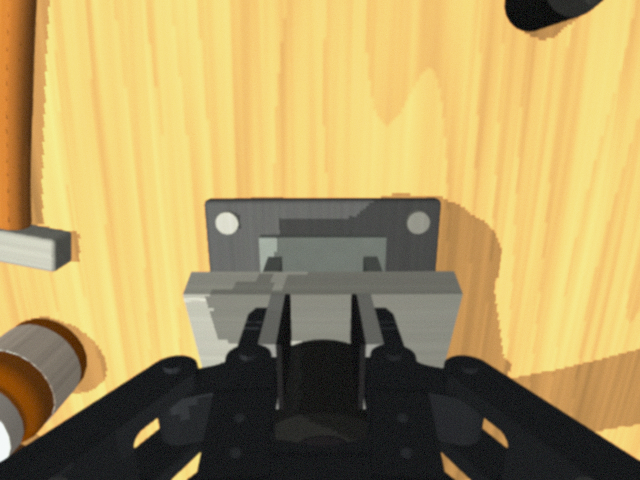

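Emit:
{"op": "drive_tool", "data": {
  "steps": [
    [0,0,0.004,0,0.022],
    [-0.0048,0,0.00155,0,0.022],
    [-0.0048,0,0.00155,0,0.022],
    [-0.0048,0,0.00155,0,0.022],
    [-0.0048,0,0.00155,0,0.022],
    [-0.0048,0,0.00155,0,0.022],
    [-0.0048,0,0.00155,0,0.022],
    [-0.0048,0,0.00155,0,0.022],
    [-0.0048,0,0.00155,0,0.022],
    [-0.0048,0,0.00155,0,0.022],
    [-0.0048,0,0.00155,0,0.022]
  ]
}}

```text
clock: 15.55
position: [584.8, 40.3, 111.5]
ee_rot: [0.71, -0.704, -0.0, 0.0]
contact_force: [-0.5, -0.3, 0.0]
gripper_width: 21.7
```

```bash
python3 look.py w12;python3 - <<'E'
from ch import *
for n,c in (("side",(slice(170,330),slice(190,340))),("scene",(slice(180,310),slice(300,470)))):
    im,_=arm.get_image(n);cv2.imwrite(f"pics/{n}12.png",cv2.resize(im[c],None,fx=3.7,fy=3.7,interpolation=cv2.INTER_CUBIC))
E
```

```text
15.55 [584.8  40.3 111.5] [ 0.7099 -0.7043 -0.      0.    ] yaw -89.55 [ 0.345  0.394 -0.21   0.    -0.967 -0.337] [-0.45 -0.34  0.02] 21.7
```

View pics/side12.png

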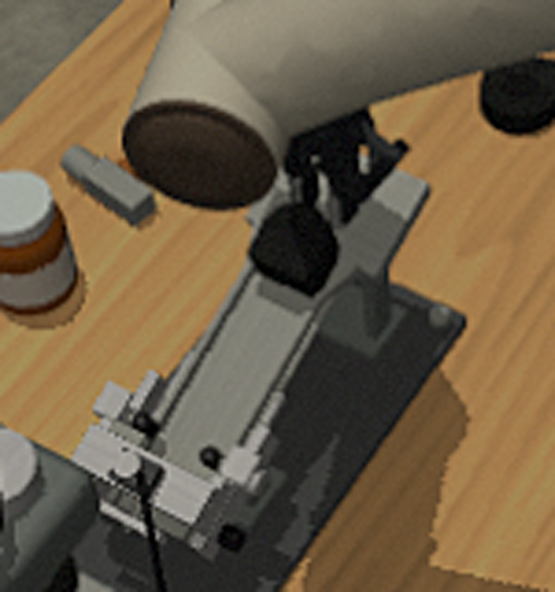

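View pics/scene12.png

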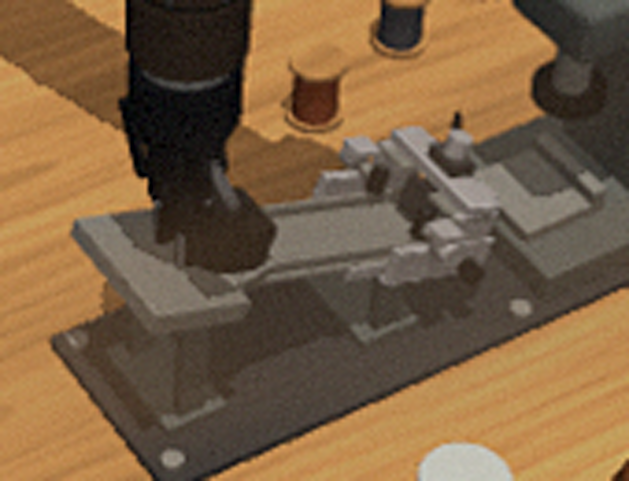

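View pics/w12.png

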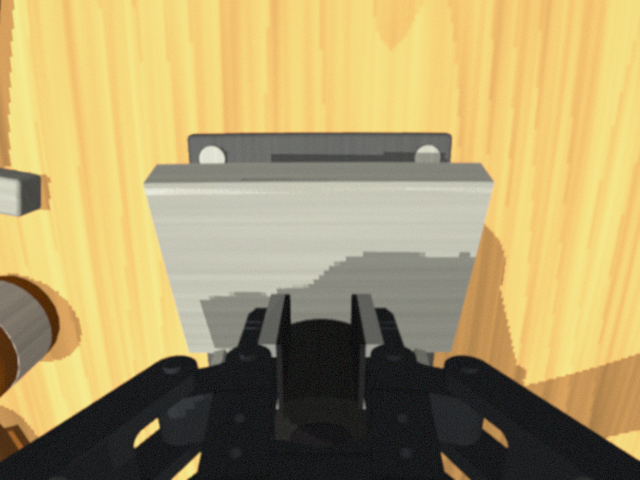

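Emit:
{"op": "drive_tool", "data": {
  "steps": [
    [-0.0038,0,0.00124,0,0.022],
    [-0.0048,0,0.00155,0,0.022],
    [-0.0048,0,0.00155,0,0.022],
    [-0.0048,0,0.00155,0,0.022],
    [-0.0048,0,0.00155,0,0.022],
    [-0.0048,0,0.00155,0,0.022],
    [-0.0048,0,0.00155,0,0.022],
    [-0.0048,0,0.00155,0,0.022]
  ]
}}

```text
clock: 16.5
position: [584.5, 77.7, 99.4]
ee_rot: [0.71, -0.704, -0.0, 0.0]
contact_force: [0.5, -0.7, 0.4]
gripper_width: 21.7
```

Emit:
{"op": "drive_tool", "data": {
  "steps": [
    [-0.0048,0,0.00155,0,0.022],
    [-0.0048,0,0.00155,0,0.022],
    [-0.0048,0,0.00155,0,0.022],
    [-0.0048,0,0.00155,0,0.022],
    [-0.0048,0,0.00155,0,0.022],
    [-0.0048,0,0.00155,0,0.022],
    [-0.0048,0,0.00155,0,0.022],
    [-0.0048,0,0.00155,0,0.022]
  ]
}}

```text
clock: 17.3
position: [584.2, 116.1, 87.0]
ee_rot: [0.71, -0.704, -0.0, 0.0]
contact_force: [0.8, -0.6, 0.4]
gripper_width: 22.0
```

```bash
python3 look.py w13;python3 - <<'E'
from ch import *
for n,c in (("side",(slice(170,330),slice(190,340))),("scene",(slice(180,310),slice(300,470)))):
    im,_=arm.get_image(n);cv2.imwrite(f"pics/{n}13.png",cv2.resize(im[c],None,fx=3.7,fy=3.7,interpolation=cv2.INTER_CUBIC))
E
```

```text
17.3 [584.2 116.1  87. ] [ 0.7099 -0.7043 -0.      0.    ] yaw -89.55 [ 0.468  0.434 -0.214 -0.    -0.922 -0.46 ] [ 0.8  -0.6   0.43] 22.0
```

View pics/side13.png

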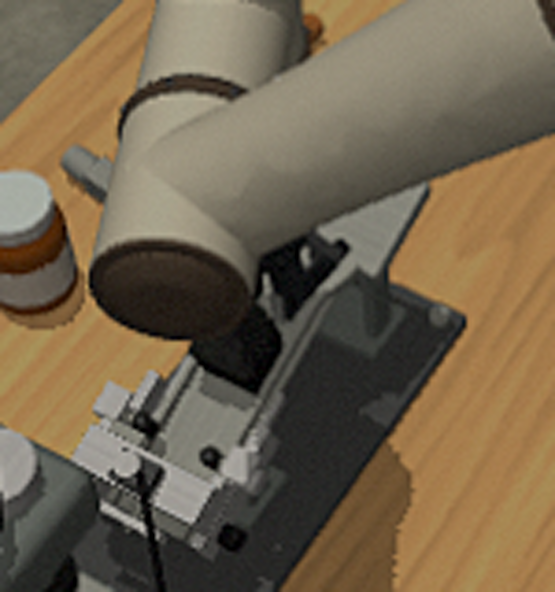

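View pics/scene13.png

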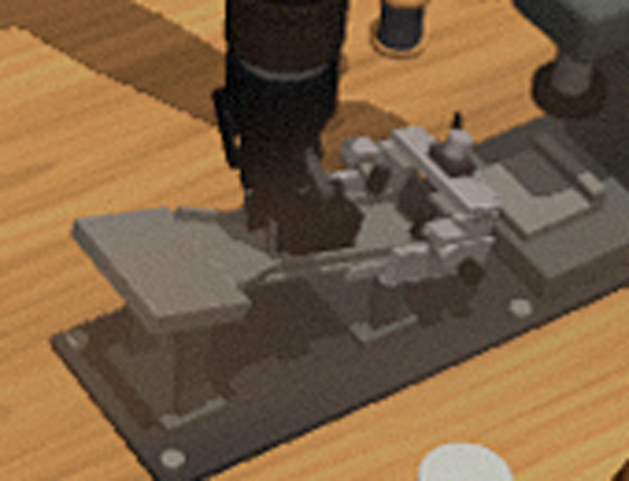

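Emit:
{"op": "drive_tool", "data": {
  "steps": [
    [-0.00285,0,0.00093,0,0.022],
    [-0.00285,0,0.00093,0,0.022],
    [-0.00285,0,0.00093,0,0.022],
    [-0.00285,0,0.00093,0,0.022]
  ]
}}

```text
clock: 17.85
position: [584.1, 127.3, 83.4]
ee_rot: [0.71, -0.704, 0.0, -0.0]
contact_force: [0.3, -1.0, 0.2]
gripper_width: 22.1
```

Emit:
{"op": "drive_tool", "data": {
  "steps": [
    [-0.00285,0,0.00093,0,0.022],
    [-0.00285,0,0.00093,0,0.022],
    [-0.00285,0,0.00093,0,0.022]
  ]
}}

```text
clock: 18.15
position: [584.0, 135.9, 80.5]
ee_rot: [0.71, -0.704, -0.0, 0.0]
contact_force: [0.1, -0.4, 0.5]
gripper_width: 21.8
```

Emit:
{"op": "drive_tool", "data": {
  "steps": [
    [-0.0019,0,0.00062,0,0.022],
    [-0.0019,0,0.00062,0,0.022],
    [-0.0019,0,0.00062,0,0.022]
  ]
}}

```text
clock: 18.45
position: [584.0, 141.5, 78.7]
ee_rot: [0.71, -0.704, 0.0, -0.0]
contact_force: [0.1, 0.2, 0.3]
gripper_width: 21.9
```

Emit:
{"op": "drive_tool", "data": {
  "steps": [
    [-0.0019,0,0.00062,0,0.022],
    [-0.0019,0,0.00062,0,0.022]
  ]
}}

```text
clock: 18.65
position: [584.0, 145.3, 77.5]
ee_rot: [0.71, -0.704, 0.0, -0.0]
contact_force: [0.3, -0.4, 0.9]
gripper_width: 21.9
```

Emit:
{"op": "drive_tool", "data": {
  "steps": [
    [-0.0019,0,0.00062,0,0.022],
    [-0.0019,0,0.00062,0,0.022]
  ]
}}

```text
clock: 18.85
position: [584.0, 149.1, 76.2]
ee_rot: [0.71, -0.704, 0.0, -0.0]
contact_force: [1.0, -0.1, 0.1]
gripper_width: 21.8
```

Emit:
{"op": "drive_tool", "data": {
  "steps": [
    [-0.0019,0,0.00062,0,0.022],
    [-0.0019,0,0.00062,0,0.022]
  ]
}}

```text
clock: 19.05
position: [583.9, 152.9, 75.0]
ee_rot: [0.71, -0.704, -0.0, -0.0]
contact_force: [0.1, -0.6, 0.6]
gripper_width: 22.1
```

Emit:
{"op": "drive_tool", "data": {
  "steps": [
    [-0.0019,0,0.00062,0,0.022],
    [-0.0019,0,0.00062,0,0.022]
  ]
}}

```text
clock: 19.25
position: [583.9, 156.7, 73.7]
ee_rot: [0.71, -0.704, -0.0, 0.0]
contact_force: [-0.4, -0.9, -0.2]
gripper_width: 21.9
```

Emit:
{"op": "drive_tool", "data": {
  "steps": [
    [-0.0019,0,0.00062,0,0.022]
  ]
}}

```text
clock: 19.35
position: [583.9, 158.6, 73.1]
ee_rot: [0.71, -0.704, 0.0, 0.0]
contact_force: [0.0, -0.3, 1.5]
gripper_width: 21.9
```

```bash
python3 look.py w14;python3 - <<'E'
from ch import *
for n,c in (("scene",(slice(190,290),slice(330,450))),):
    im,_=arm.get_image(n);cv2.imwrite(f"pics/{n}14.png",cv2.resize(im[c],None,fx=6,fy=6,interpolation=cv2.INTER_CUBIC))
E
```

```text
19.35 [583.9 158.6  73.1] [ 0.7099 -0.7043  0.      0.    ] yaw -89.55 [ 0.533  0.463 -0.205  0.    -0.902 -0.525] [ 0.   -0.33  1.48] 21.9
```

View pics/w14.png

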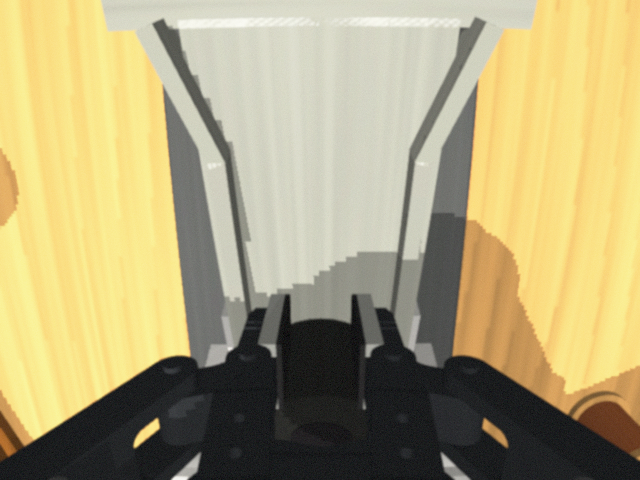

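View pics/scene14.png

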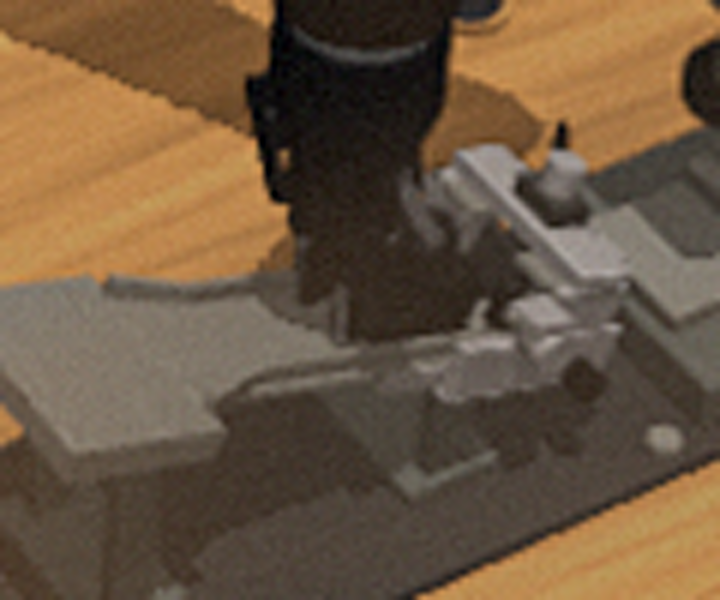

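Emit:
{"op": "drive_tool", "data": {
  "steps": [
    [-0.001,0,0.0003,0,0.022],
    [-0.001,0,0.0003,0,0.022]
  ]
}}

```text
clock: 19.65
position: [583.8, 160.5, 72.6]
ee_rot: [0.71, -0.704, -0.0, 0.0]
contact_force: [0.3, -0.3, 0.5]
gripper_width: 22.0
```

Emit:
{"op": "drive_tool", "data": {
  "steps": [
    [-0.001,0,0.00035,0,0.022],
    [-0.001,0,0.0003,0,0.022]
  ]
}}

```text
clock: 19.85
position: [583.8, 162.5, 71.9]
ee_rot: [0.71, -0.704, -0.0, 0.0]
contact_force: [-0.6, 0.4, 0.0]
gripper_width: 22.1
```

Emit:
{"op": "drive_tool", "data": {
  "steps": [
    [-0.001,0,0.0003,0,0.022],
    [-0.001,0,0.00035,0,0.022]
  ]
}}

```text
clock: 20.05
position: [583.8, 164.5, 71.2]
ee_rot: [0.71, -0.704, -0.0, 0.0]
contact_force: [0.4, -1.1, -0.6]
gripper_width: 22.1
```

Emit:
{"op": "drive_tool", "data": {
  "steps": [
    [-0.001,0,0.0003,0,0.022],
    [-0.001,0,0.00035,0,0.022]
  ]
}}

```text
clock: 20.25
position: [583.7, 166.3, 70.6]
ee_rot: [0.71, -0.704, 0.0, 0.0]
contact_force: [0.5, -2.8, 0.7]
gripper_width: 22.2
```

Emit:
{"op": "drive_tool", "data": {
  "steps": [
    [-0.001,0,0.0003,0,0.022],
    [-0.001,0,0.00035,0,0.022]
  ]
}}

```text
clock: 20.45
position: [583.6, 167.0, 70.4]
ee_rot: [0.71, -0.704, 0.001, 0.001]
contact_force: [0.2, -7.2, 4.3]
gripper_width: 21.8
```

Emit:
{"op": "drive_tool", "data": {
  "steps": [
    [-0.001,0,0.0003,0,0.022],
    [0,0,0,0,0.022]
  ]
}}

```text
clock: 20.65
position: [583.5, 167.5, 70.2]
ee_rot: [0.71, -0.704, 0.001, 0.002]
contact_force: [0.5, -7.0, 3.2]
gripper_width: 21.8
```

Emit:
{"op": "drive_tool", "data": {
  "steps": [
    [-0.001,0,0.0003,0,0.022],
    [0,0,0,0,0.022]
  ]
}}

```text
clock: 20.85
position: [583.5, 168.4, 69.9]
ee_rot: [0.71, -0.704, 0.001, 0.002]
contact_force: [-0.3, -6.7, 3.5]
gripper_width: 22.1
```

Emit:
{"op": "drive_tool", "data": {
  "steps": [
    [-0.001,0,0.0003,0,0.022],
    [0,0,0,0,0.022]
  ]
}}

```text
clock: 21.05
position: [583.5, 169.6, 69.5]
ee_rot: [0.71, -0.704, 0.001, 0.001]
contact_force: [-0.5, -6.3, 2.7]
gripper_width: 21.9
```

Emit:
{"op": "drive_tool", "data": {
  "steps": [
    [-0.001,0,0.0003,0,0.022],
    [0,0,0,0,0.022]
  ]
}}

```text
clock: 21.25
position: [583.5, 170.8, 69.1]
ee_rot: [0.71, -0.704, 0.0, 0.001]
contact_force: [-0.5, -5.9, 3.1]
gripper_width: 22.6
```

Emit:
{"op": "drive_tool", "data": {
  "steps": [
    [-0.001,0,0.0003,0,0.022],
    [0,0,0,0,0.022]
  ]
}}

```text
clock: 21.45
position: [583.5, 172.3, 68.7]
ee_rot: [0.71, -0.704, 0.0, 0.001]
contact_force: [0.1, -4.4, 2.6]
gripper_width: 22.3
```

Emit:
{"op": "drive_tool", "data": {
  "steps": [
    [-0.001,0,0.0003,0,0.022],
    [0,0,0,0,0.022]
  ]
}}

```text
clock: 21.65
position: [583.6, 174.4, 68.1]
ee_rot: [0.71, -0.704, -0.0, 0.0]
contact_force: [0.5, -2.4, 1.4]
gripper_width: 22.0
```

Emit:
{"op": "drive_tool", "data": {
  "steps": [
    [-0.0014,0,0.00046,0,0.022],
    [-0.0014,0,0.00046,0,0.022],
    [-0.0014,0,0.00046,0,0.022]
  ]
}}

```text
clock: 21.95
position: [583.6, 179.0, 66.6]
ee_rot: [0.71, -0.704, -0.0, 0.0]
contact_force: [0.7, -2.9, 1.2]
gripper_width: 22.0
```

Emit:
{"op": "drive_tool", "data": {
  "steps": [
    [-0.0014,0,0.00046,0,0.022],
    [-0.0014,0,0.00046,0,0.022]
  ]
}}

```text
clock: 22.15
position: [583.6, 181.7, 65.7]
ee_rot: [0.71, -0.704, -0.0, 0.0]
contact_force: [0.2, -3.0, 1.0]
gripper_width: 22.4
```

Emit:
{"op": "drive_tool", "data": {
  "steps": [
    [-0.001,0,0.0003,0,0.022],
    [-0.001,0,0.00035,0,0.022]
  ]
}}

```text
clock: 22.35
position: [583.6, 183.6, 65.1]
ee_rot: [0.71, -0.704, -0.0, 0.0]
contact_force: [-0.4, -3.3, 1.1]
gripper_width: 21.6
```

Emit:
{"op": "drive_tool", "data": {
  "steps": [
    [-0.001,0,0.0003,0,0.022],
    [0,0,0,0,0.022]
  ]
}}

```text
clock: 22.55
position: [583.6, 184.6, 64.8]
ee_rot: [0.71, -0.704, -0.0, -0.0]
contact_force: [-0.2, -2.6, -0.3]
gripper_width: 21.9
```

Emit:
{"op": "drive_tool", "data": {
  "steps": [
    [-0.001,0,0.0003,0,0.022],
    [0,0,0,0,0.022]
  ]
}}

```text
clock: 22.75
position: [583.6, 185.6, 64.5]
ee_rot: [0.71, -0.704, -0.0, 0.0]
contact_force: [-0.4, -2.6, 0.9]
gripper_width: 22.2
```

Emit:
{"op": "drive_tool", "data": {
  "steps": [
    [-0.001,0,0.00035,0,0.022],
    [0,0,0,0,0.022]
  ]
}}

```text
clock: 22.95
position: [583.6, 186.5, 64.2]
ee_rot: [0.71, -0.704, -0.0, 0.0]
contact_force: [-0.2, -2.2, 0.8]
gripper_width: 22.4
```

Emit:
{"op": "drive_tool", "data": {
  "steps": [
    [-0.001,0,0.0003,0,0.022],
    [0,0,0,0,0.022]
  ]
}}

```text
clock: 23.15
position: [583.6, 187.6, 63.9]
ee_rot: [0.71, -0.704, -0.0, 0.0]
contact_force: [-0.2, -2.4, -0.9]
gripper_width: 22.1
```

Emit:
{"op": "drive_tool", "data": {
  "steps": [
    [-0.001,0,0.00035,0,0.022],
    [0,0,0,0,0.022]
  ]
}}

```text
clock: 23.35
position: [583.5, 188.3, 63.6]
ee_rot: [0.71, -0.704, 0.0, 0.0]
contact_force: [0.5, -3.5, 0.5]
gripper_width: 22.1
```

Emit:
{"op": "drive_tool", "data": {
  "steps": [
    [-0.001,0,0.0003,0,0.022],
    [0,0,0,0,0.022],
    [0,0,0,0,0.022]
  ]
}}

```text
clock: 23.65
position: [583.5, 189.1, 63.3]
ee_rot: [0.71, -0.704, 0.0, 0.0]
contact_force: [-0.4, -3.8, 1.3]
gripper_width: 22.4
```

Emit:
{"op": "drive_tool", "data": {
  "steps": [
    [-0.001,0,0.0003,0,0.022],
    [0,0,0,0,0.022],
    [0,0,0,0,0.022]
  ]
}}

```text
clock: 23.95
position: [583.4, 189.9, 63.1]
ee_rot: [0.71, -0.704, 0.0, 0.001]
contact_force: [0.0, -4.9, 1.9]
gripper_width: 21.8
```

Emit:
{"op": "drive_tool", "data": {
  "steps": [
    [-0.001,0,0.0003,0,0.022],
    [0,0,0,0,0.022],
    [0,0,0,0,0.022]
  ]
}}

```text
clock: 24.25
position: [583.4, 190.5, 62.9]
ee_rot: [0.71, -0.704, 0.0, 0.001]
contact_force: [-0.0, -5.4, 2.5]
gripper_width: 22.0
```

Emit:
{"op": "drive_tool", "data": {
  "steps": [
    [-0.001,0,0.0003,0,0.022],
    [0,0,0,0,0.022],
    [0,0,0,0,0.022]
  ]
}}

```text
clock: 24.55
position: [583.4, 191.1, 62.7]
ee_rot: [0.71, -0.704, 0.0, 0.001]
contact_force: [-0.2, -7.8, 2.6]
gripper_width: 21.8
```

Emit:
{"op": "drive_tool", "data": {
  "steps": [
    [0,0,0,0,0.022]
  ]
}}

```text
clock: 24.65
position: [583.3, 191.1, 62.6]
ee_rot: [0.71, -0.704, 0.0, 0.001]
contact_force: [0.2, -7.2, 3.2]
gripper_width: 22.1
```

Emit:
{"op": "drive_tool", "data": {
  "steps": [
    [0,0,0,0,0.022]
  ]
}}

```text
clock: 24.75
position: [583.3, 191.1, 62.7]
ee_rot: [0.71, -0.704, 0.0, 0.001]
contact_force: [1.1, -7.0, 2.3]
gripper_width: 21.7
```

Emit:
{"op": "drive_tool", "data": {
  "steps": [
    [0.002,0,-0.0006,0,0.022],
    [0.004,0,-0.0013,0,0.022],
    [0.01,0,-0.004,0,0.022],
    [0.015,0,-0.006,0,0.022],
    [0.015,0,-0.02,0,0.022],
    [0.01,0,-0.045,0,0.022],
    [-0.02,0,-0.045,0,0.022],
    [-0.02,0,-0.04,0,0.022],
    [0,0,-0.03,0,0.085],
    [0,0,0,0,0.085],
    [0,0,0,0,0.085]
  ]
}}

```text
clock: 25.85
position: [583.8, 176.2, 255.3]
ee_rot: [0.71, -0.704, -0.0, -0.001]
contact_force: [-0.2, -0.5, -0.6]
gripper_width: 64.8
```

```bash
python3 look.py w15;python3 - <<'E'
from ch import *
for n,c in (("side",(slice(200,320),slice(190,340))),("scene",(slice(190,290),slice(330,450)))):
    im,_=arm.get_image(n);cv2.imwrite(f"pics/{n}15.png",cv2.resize(im[c],None,fx=5,fy=5,interpolation=cv2.INTER_CUBIC))
E
```

```text
25.85 [583.8 176.2 255.3] [ 7.098e-01 -7.045e-01 -1.000e-04 -1.300e-03] yaw -89.57 [ 5.580e-01  3.250e-01  6.300e-02 -1.000e-03 -1.307e+00 -5.500e-01] [-0.19 -0.49 -0.61] 64.8
```

View pics/w15.png

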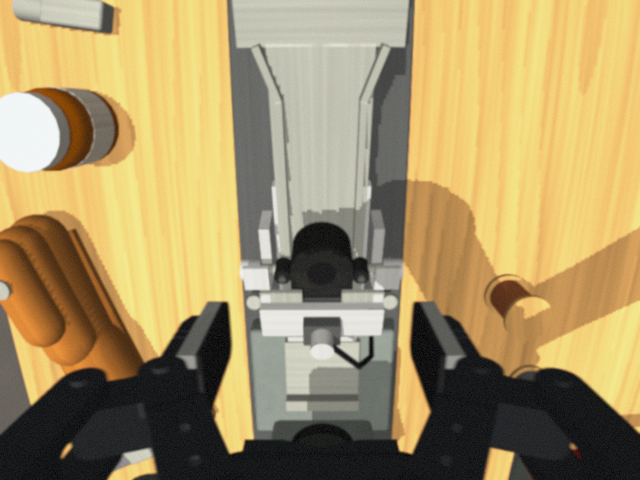

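View pics/side15.png

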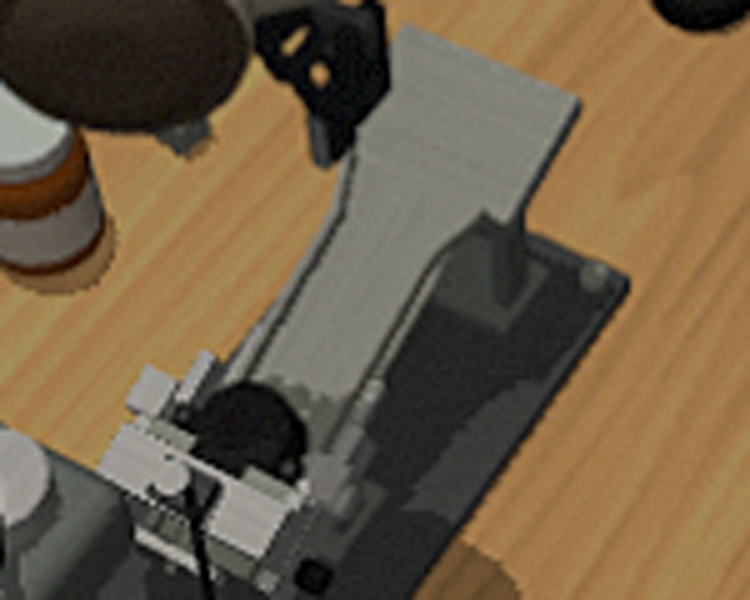

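View pics/scene15.png

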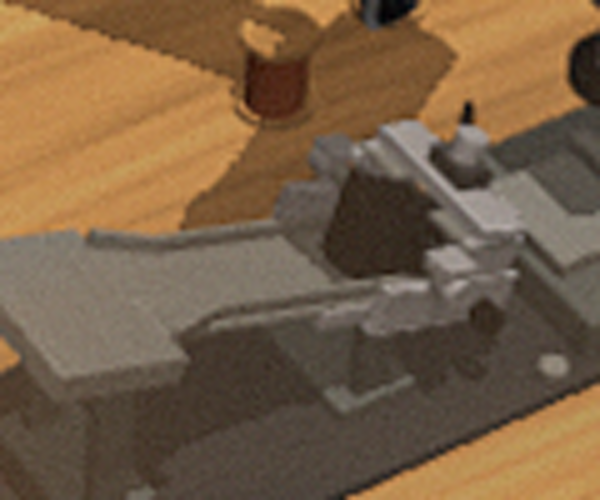

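```bash
python3 - <<'E'
from ch import *
im=cv2.imread("pics/w15.png");cv2.imwrite("pics/w15z.png",cv2.resize(im[210:350,235:410],None,fx=4.2,fy=4.2,interpolation=cv2.INTER_CUBIC))
z=np.load("pics/w15.npz");w=w2ch(cloud("wrist",z["d"],(z["p"],z["q"])).reshape(-1,3)).reshape(480,640,3)
for v in range(215,312,4): print(v,w[v,322].round(1).tolist(),w[v,283].round(1).tolist())
E
```

```text
215 [207.4, 1.3, -0.6] [201.6, -29.6, 8.7]
219 [211.0, 1.3, -0.0] [204.7, -29.7, 9.6]
223 [213.5, 1.3, 2.1] [209.5, -30.0, 8.1]
227 [213.5, 1.3, 7.9] [212.9, -30.1, 8.8]
231 [213.3, 1.3, 14.0] [216.6, -30.3, 9.1]
235 [213.6, 1.3, 19.2] [220.4, -30.5, 9.3]
239 [212.5, 1.2, 26.1] [224.9, -30.7, 8.6]
243 [214.1, 1.2, 29.2] [228.9, -30.9, 8.7]
247 [213.3, 1.2, 35.5] [239.3, -32.1, 0.2]
251 [217.9, 1.2, 34.3] [243.5, -32.3, 0.3]
255 [221.5, 1.2, 34.7] [247.5, -32.5, 0.7]
259 [225.0, 1.2, 35.2] [239.5, -30.9, 16.5]
263 [nan, nan, nan] [239.3, -30.5, 22.2]
267 [232.6, 1.2, 35.6] [239.7, -30.2, 26.8]
271 [236.0, 1.2, 36.4] [239.8, -29.9, 31.8]
275 [241.2, 1.3, 35.0] [243.1, -30.0, 32.8]
279 [245.4, 1.3, 34.9] [245.4, -29.9, 34.9]
283 [249.2, 1.3, 35.5] [253.0, -30.6, 31.2]
287 [254.5, 1.3, 34.3] [284.7, -34.4, 0.5]
291 [258.5, 1.3, 34.7] [255.4, -30.2, 38.1]
295 [263.3, 1.3, 34.4] [256.0, -30.0, 42.3]
299 [266.9, 1.3, 35.4] [260.6, -30.2, 42.0]
303 [264.5, 1.3, 42.6] [263.8, -30.3, 43.3]
307 [264.2, 1.2, 47.4] [263.6, -30.0, 48.1]
311 [265.6, 1.2, 50.6] [265.3, -29.9, 50.8]
```

View pics/w15z.png

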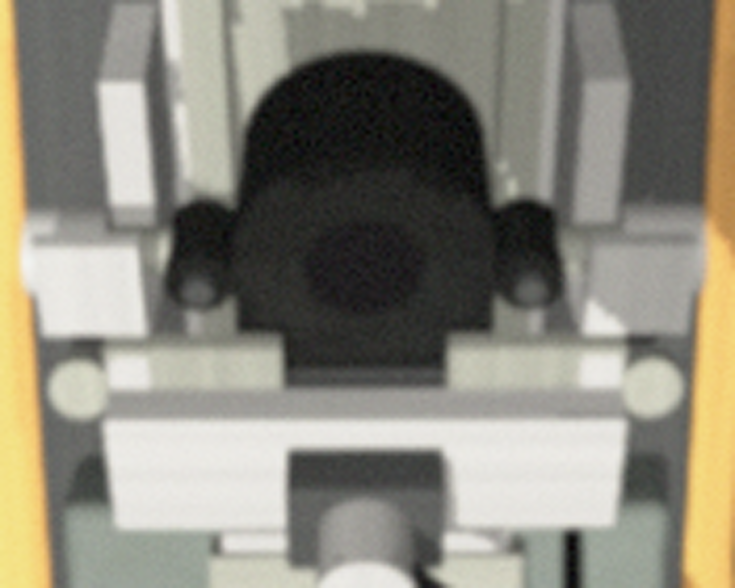

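```bash
python3 - <<'E'
from h import *
im,_=arm.get_image("scene");cv2.imwrite("pics/final.png",im)
print(arm.job_done(),arm.read_state()["clock"])
E
```

```text
the job is handed in; nothing more can be done
the job is handed in; nothing more can be done
```

View pics/final.png

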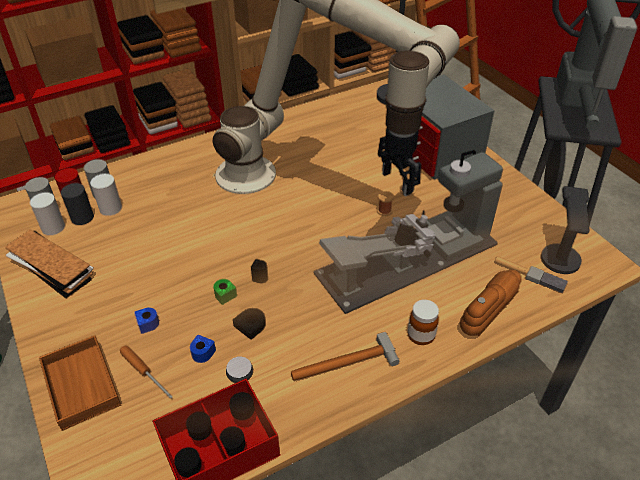

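The 50 mm heel is loaded. I laid it breast-first on the pan and pushed it from behind, past the rollers and onto the stop. I then backed the gripper off and handed the job in at about 26 s.

- **On the pan:** released, it lay flat. Its top measured 18.02° against the 18° chute, its centre was at x ≈ 48.5 mm, and it sat 0.2 mm off the centre line.
- **Push:** the rollers took about 7 N to enter, then dragged at 2.5–3 N. The force then rose to about 7.7 N against the stop, and I held there. That is roughly 2.5–3 mm of stop travel, under the 5 mm trip; I judged it from force and position, since the stop itself cannot be read.
- **Last check, after letting go:** the breast is at x ≈ 266.4 mm in my measured frame. The stop face comes out at 264.5 mm reckoned from the rollers and 265.5 mm from the hold-down strips. So the heel rests on the stop with 1–2 mm of deflection, as it should. My frame may be about 2 mm off.
- **Bystanders:** in the final picture the other two heels and the blue and green look-alikes are where they began. One spool is visible and unmoved; the other is hidden behind the gripper there, but I never worked near it.

**What disagreed:**
- The fingertips really end about 37–47 mm short of the stated TCP, depending on how far the gripper is open. My first grasp therefore closed on air above the heel. I measured the tips from the depth image and used that from then on.
- My first visual guess put the stop at x ≈ 251 mm; by feel it was about 264 mm.

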